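# Finger-tight plus one flat: the nozzle nut of the jam filler

### The arm

A 6-joint arm with a two-finger parallel gripper is mounted at the origin on the work surface; the furniture and walls round the work are solid. World frame = base frame: x ahead of the robot, y to its left, z up, the work surface at z = 0. Lengths are in m, angles in rad, forces in N, time in s.
With the tool pointing down it reaches from about 0.25 to 0.775 m from the base axis. Payload 4 kg.
Tool frame: the origin (TCP) lies at the very end of the fingers, on their centre line; the grasp point (between the pads) lies tcp_to_grasp behind it (tcp_to_grasp is the distance from the TCP to the grasp point, in m); z points along the fingers, y is the direction in which the jaws open and shut (so a half turn about z gives the same grasp; the last joint's range is limited). The gripper opens to 94 mm and grips with 3 to 60 N. Pads are 16 mm wide; open, the fingers measure 119 mm over their backs; the gripper's body (75 mm by 177 mm) begins 78 mm behind the grasp point.
Start: joints at [1.175, 0.087, 1.371, -0, 1.684, -0.103], TCP at [0.159, 0.527, 0.206] pointing down, gripper open.
Joint ranges: [-3.1, 3.1], [-0.76, 2.03], [0.27, 2.55], [-1.08, 4.22], [0.17, 2.65], [-2.57, 2.57]. Speed limits (rad/s): [2.79, 2.79, 3.14, 3.14, 3.14, 3.14].

### API

Orientations are given as [roll, pitch, yaw] about the fixed x, y, z axes, in that order (R = Rz(yaw) Ry(pitch) Rx(roll)).
In Python, from bench import * gives the robot as it stands.
- The arm moves only by the tool play_rows, never from a script. Its argument "rows" is a list of rows, each a list of 3 entries, a list of its own where there are three numbers: the finger opening in cm, from 0 to 9.4, then the shift along the world's x, y, z in cm, then the turn, a rotation vector about the world's x, y, z in rad. A call has 1 to 8 rows; each row is the pose to reach, as a shift and turn from the pose commanded when the call began; what a row does not reach only later rows make up. A row lasts 1/12 s, in which the tool goes at most 41.7 mm and 7.16 degrees, less where a joint would pass 70% of its speed; a pose out of reach is approached as far as the arm can. A call with a gripper value outside its range is refused whole. The fingers move at their own pace and stop on an object; the grip force is fixed at half the most. Time passes only in rows, so rows that repeat a pose let the fingers close. It gives the time, the measured TCP pose, the force and the opening at its end, in the units of the state.
- get_obs(): the state, without advancing time (a new reading comes with each control period).
- snapshot(name): name is "scene" or "top" or "wrist"; returns a dict with "pixels" (480x640x3 uint8, red, green, blue), "fx", "fy", "cx", "cy" (pixels), "rvec" (rotation vector, rad) and "tvec" (3), from world to camera coordinates, as OpenCV has them. Camera axes: x right, y down, z forward; pixel columns grow to the right and rows downward; lengths in m; the calibration is good to about 2 mm. A picture is of the moment at which its call begins. There is no depth.
- close_job(): hands the job in, once; it reports no verdict.
Trained networks look in the newest picture that a camera, given by its name, has taken for a name from the list of things; names that differ only in an ending like _2 or _b are one class to them, and where a whole thing is asked for, a point or a joint stands for the part that bears it (a point fixed in the world has none). Each returns a list of dicts, best first, with "confidence" (0 to 1); they miss things now and then, are a little off and sometimes report something else, mostly with a low value. They report only what shows in the picture. A call takes as long as a camera call.
- silhouettes(camera, label): "mask" (480x640 bool, what is visible of it) and "point" ([row, column] in pixels, amid what is visible of it).
The state is a dict: "time": time; "joint_positions": joint angles; "qvel": joint speeds; "joint_torque": joint torques, N m; "tool_pos": TCP position; "ee_rot": TCP orientation; "wrist_force": force on the tool from outside, world axes, zero at the start; "wrist_torque": the same for the moment, N m; "width": finger opening in m.
Only numpy, scipy, OpenCV 4.12 (cv2) and the standard library are available. Lean on these libraries where they do the work, as an engineer would, in place of code of your own. Each camera call takes 0.05 s, during which the arm holds its last target. There are 200 camera calls.

### The job

Finish fitting the nozzle of the jam filler. With the fingers only, turn the brass nut clockwise (seen from above) until it is finger-tight, that is until it has just taken the white washer under it round to its stop; then put the blue-handled ring wrench over the hexagon and give it one more flat, a sixth of a turn and no more. Lift the wrench off gently and lay it flat on the table clear of the filler, leaving the other things alone.

Things in the scene. Friction and masses are not known exactly. Their poses are not given: they have to be found in the camera images.
- nut_collar (a point): Centre of the knurled round brass collar on the nut, for the fingers: 28 mm in diameter, 25 mm tall, good grip (53 to 78 mm above the table; this point at 65.5 mm), upright. A steel nozzle tube, 12 mm in diameter, stands 12 mm above it. The nut turns without rising or sinking.
- nut_hex (a point): Centre of the nut's hexagon, below the collar: 36 mm across flats, 37.5 to 50 mm above the table, then a chamfer up to 53 mm; this point at 44 mm. The x axis (level) points out through the middle of a flat, which has a red mark; z is up. Under the hexagon is a round flange 45 mm across.
- nut: The brass nut (origin on its axis at table height, x through the red-marked flat). Loose at first (0.04 N m, both ways); after 0.5 to 1.1 rad clockwise from above, which cannot be seen beforehand, it grips the washer and takes it along against 0.2 N m. When the washer meets its stop it is finger-tight: to turn on, 0.6 N m plus 0.4 N m per rad/s, for the wrench alone; it stays where left.
- witness_pip (a point): Red pip on the white washer under the nut (76 mm across, top 34.5 mm above the table), 35 mm from the nut's axis, 35 mm high; x points from the axis to the pip, z is up. The washer stands still while the nut is loose, then turns with it clockwise: 0.2 rad to its stop (finger-tight), 1.05 rad more for a sixth of a turn. Black ticks every 60 degrees; random angle to the nut.
- wrench: Ring wrench, 0.11 to 0.22 kg, 176 mm long, loose, lying flat on the table with the handle towards the robot. Origin under the ring's centre; x points from the handle to the ring, z is up.
- wrench_grip (a point): Centre of the wrench's blue handle, 10 mm above its underside: 85 mm long (x), 16 mm wide (y), 20 mm tall (z). The ring's centre is 107.5 mm ahead along x (the wrench's length, from handle to ring); z is up.
- wrench_ring (a point): Centre of the wrench's ring, 6 mm above its underside. Steel, oiled; 12 mm thick, 52 to 60 mm across, with a six-sided through hole 38 mm across flats (6 to 10 degrees of play on the nut each way). x (away from the handle) passes through the middle of a flat: it fits when its yaw is the nut's, give or take multiples of 60 degrees. Fully down on the nut's flange this point is 43.5 mm above the table.
- filler: Fixed outlet of the jam filler: aluminium foot plate 80 x 80 x 10 mm on the table, a steel body 42 to 52 mm across up to 29.5 mm, an inlet port reaching 46 mm from the axis along +x at 21 mm height. The nut's upright axis is at its centre. Origin at the centre of the underside.
- sprinkle_tub: Loose tub with red crumbs and white lid, 44 mm across, 70 mm tall; origin at its underside. Leave alone.
- yellow_tub: Loose tub with yellow crumbs and white lid, 44 mm across, 70 mm tall; origin at its underside. Leave alone.
- timer: Loose red and white kitchen timer, 62 mm across, 58 mm tall; origin at its underside. Leave alone.
- cutter: Loose star-shaped metal biscuit cutter, 57 mm across, 22 mm tall; origin at its underside. Leave alone.

How it is judged:
By the outcome, as a careful person would: the job done as asked, in the order asked, and still so for the second after the job is handed in, with the robot touching nothing.
It also fails if it takes over 72 s, if anything falls off the work surface, if the arm or the gripper's body presses on something with over 40 N, if the wrist force passes 120 N, or if a joint passes its speed limit or range.

## Working session

There is one attempt and no reset: what is moved stays moved. The work goes in short steps, Python scripts to look and compute and a tool call to move; the robot and the scene stay as the last step left them, time stands still between calls to the robot, and variables do not carry over. Pictures are saved under pics/ and viewed, about 8 in all and at most 12, crops included, and the job is handed in when it is done.

Besides the shell and the picture viewer there is one more tool, called after ">>>" as name(argument=value, ...) on one line, values as JSON. play_rows: Moves the arm, as the interface text tells. Its arguments: {"type":"object","properties":{"rows":{"type":"array"}},"required":["rows"]}

```bash
ls; mkdir -p pics; cat > h.py <<'E'
from bench import *
import numpy as np, cv2
def cam(n):
    s=snapshot(n); s['R']=cv2.Rodrigues(np.array(s['rvec'],float))[0]; s['t']=np.array(s['tvec'],float).ravel(); return s
def ray(s,u,v,z):
    d=s['R'].T@np.array([(u-s['cx'])/s['fx'],(v-s['cy'])/s['fy'],1]); c=-s['R'].T@s['t']
    return c+d*(z-c[2])/d[2]
def proj(s,p):
    q=s['R']@np.array(p)+s['t']; return np.array([s['fx']*q[0]/q[2]+s['cx'],s['fy']*q[1]/q[2]+s['cy']])
def save(s,name,crop=None,scale=1):
    im=cv2.cvtColor(np.array(s['pixels']),cv2.COLOR_RGB2BGR)
    if crop: u0,v0,u1,v1=crop; im=im[v0:v1,u0:u1]
    cv2.imwrite('pics/'+name+'.png',cv2.resize(im,None,fx=scale,fy=scale,interpolation=cv2.INTER_CUBIC))
E
python3 - <<'E'
from h import *
o=get_obs(); print({k:np.round(v,3) for k,v in o.items()})
try: print(tcp_to_grasp)
except Exception as e: print(e)
ss={}
for c in ['top','scene']:
    s=cam(c); print(c,s['fx'],-s['R'].T@s['t'],s['R'][2]); save(s,c); ss[c]=s
    for l,z in [('nut_collar',.0655),('nut',.06),('nut_hex',.044),('witness_pip',.035),('wrench',.006),('wrench_grip',.01),('wrench_ring',.006),('filler',.01),('sprinkle_tub',.035),('yellow_tub',.035),('timer',.03),('cutter',.011)]:
        for r in silhouettes(c,l)[:2]:
            v,u=r['point']; print(l,round(r['confidence'],2),(int(u),int(v)),np.round(ray(s,u,v,z),3),r['mask'].sum())
E
```

```text
pics
{'time': np.float64(0.0), 'joint_positions': array([ 1.175,  0.088,  1.372,  0.   ,  1.684, -0.103]), 'qvel': array([ 0.   , -0.001,  0.001,  0.002,  0.   , -0.   ]), 'joint_torque': array([ 0.0000e+00, -3.4018e+01, -3.0243e+01,  7.2000e-02,  3.3000e-02,
       -0.0000e+00]), 'tool_pos': array([0.159, 0.526, 0.204]), 'ee_rot': array([-3.139, -0.   ,  2.849]), 'wrist_force': array([0.184, 0.913, 0.009]), 'wrist_torque': array([-0.074, -0.003, -0.079]), 'width': np.float64(0.094)}
0.0188
top 498.31301658975326 [ 0.37562994 -0.02111455  0.97909807] [ 0.20409894  0.01067542 -0.97889206]
nut_collar 0.67 (253, 212) [0.583 0.122 0.066] 416
nut 0.68 (256, 211) [0.587 0.117 0.06 ] 414
nut_hex 0.95 (257, 211) [0.59  0.118 0.044] 416
witness_pip 0.79 (258, 217) [0.582 0.118 0.035] 1073
witness_pip 0.42 (255, 212) [0.591 0.123 0.035] 418
wrench 0.81 (395, 248) [ 0.544 -0.156  0.006] 837
wrench_grip 0.72 (259, 213) [0.594 0.119 0.01 ] 1581
wrench_grip 0.66 (395, 247) [ 0.545 -0.155  0.01 ] 820
wrench_ring 0.72 (394, 249) [ 0.542 -0.153  0.006] 806
filler 0.62 (259, 213) [0.595 0.12  0.01 ] 1
[... 552 characters left out ...]
nut_hex 0.67 (284, 220) [ 0.678 -0.067  0.044] 663
witness_pip 0.93 (255, 301) [0.589 0.114 0.035] 1234
wrench 0.68 (363, 237) [ 0.545 -0.161  0.006] 793
wrench 0.41 (249, 300) [0.615 0.108 0.006] 579
wrench_grip 0.91 (360, 237) [ 0.546 -0.154  0.01 ] 776
wrench_ring 0.67 (361, 237) [ 0.546 -0.158  0.006] 818
filler 0.9 (255, 308) [0.59  0.115 0.01 ] 1976
filler 0.38 (339, 362) [0.403 0.105 0.01 ] 463
sprinkle_tub 0.94 (283, 218) [ 0.691 -0.075  0.035] 724
yellow_tub 0.58 (173, 305) [0.695 0.215 0.035] 982
timer 0.9 (319, 195) [ 0.68  -0.182  0.03 ] 708
timer 0.68 (340, 361) [0.397 0.112 0.03 ] 464
cutter 0.62 (256, 308) [0.59  0.114 0.011] 1915
cutter 0.58 (344, 364) [0.394 0.104 0.011] 522
```

```bash
python3 - <<'E'
import cv2,numpy as np
t=cv2.imread('pics/top.png');s=cv2.imread('pics/scene.png')
a=cv2.resize(t[120:340,180:440],(700,592))
cv2.imwrite('pics/a.png',a)
b=cv2.resize(t[165:260,205:310],None,fx=4,fy=4,interpolation=cv2.INTER_CUBIC); c=cv2.resize(s[255:350,205:300],None,fx=4,fy=4,interpolation=cv2.INTER_CUBIC)
cv2.imwrite('pics/b.png',np.hstack([b,c]))
E
```

```text
(no output)
```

View pics/a.png

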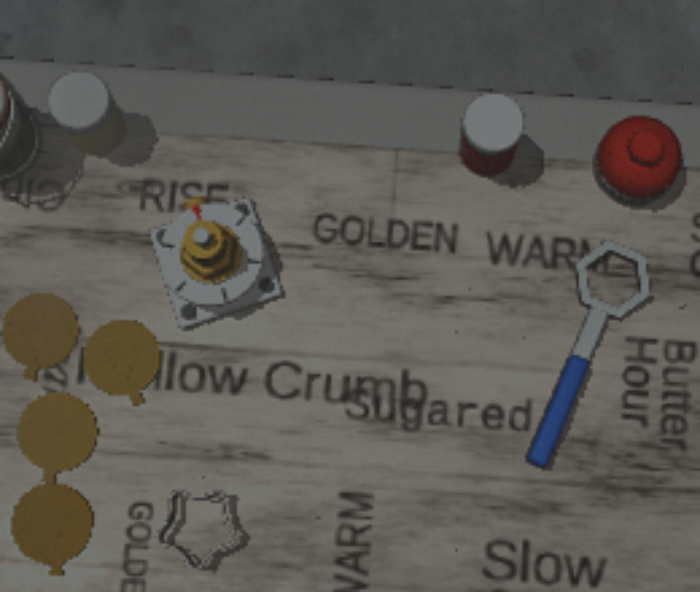

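View pics/b.png

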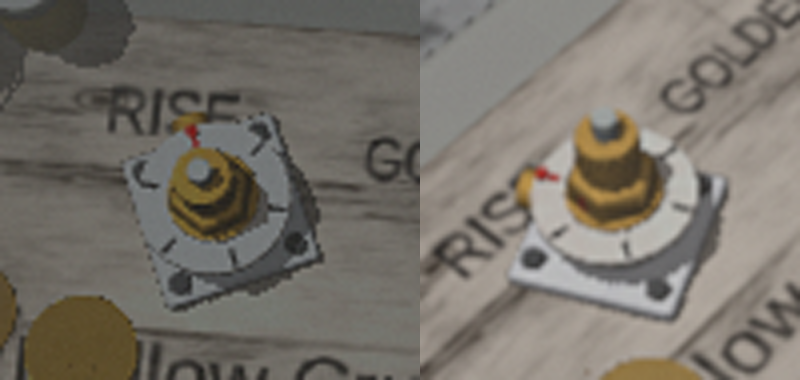

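View pics/scene.png

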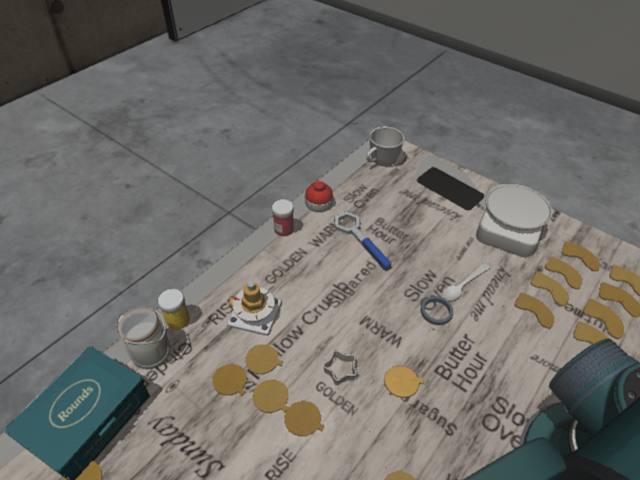

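```bash
python3 - <<'E'
from h import *
s=cam('wrist'); o=get_obs()
from scipy.spatial.transform import Rotation as Ro
Rt=Ro.from_euler('xyz',o['ee_rot']).as_matrix()
print('cam in tool',Rt.T@(-s['R'].T@s['t']-o['tool_pos']), 'axes', np.round(s['R']@Rt,3),s['fx'],s['cx'])
t=cam('top')
for n,p in [('axis',(.587,.119)),]:
  for z in (.035,.0655,.09): print(z,proj(t,(*p,z)))
print('pip',ray(t,253,198,.035)[:2],'ring',ray(t,407.7,224,.006),'end',ray(t,379.9,291.6,.01))
print('disc',ray(t,224.6,252.6,0))
E
```

```text
cam in tool [ 0.07142658 -0.00030239 -0.17772989] axes [[-0.001  1.    -0.001]
 [-0.969 -0.001 -0.247]
 [-0.247  0.001  0.969]] 339.88408351058655 320.34824830736324
0.035 [257.55991575 214.41042235]
0.0655 [255.52208642 210.72181222]
0.09 [253.78881942 207.58448072]
pip [0.61919559 0.13112817] ring [ 0.59543825 -0.1777072   0.006     ] end [ 0.45693985 -0.12826038  0.01      ]
disc [0.51270463 0.18176297 0.        ]
```

>>> play_rows(rows=[[9.4,[2.9,-2.7,0],[0,0,0]],[9.4,[5.8,-5.5,0],[0,0,0]],[9.4,[8.7,-8.2,0],[0,0,0]],[9.4,[11.6,-11,0],[0,0,0]],[9.4,[14.5,-13.8,0],[0,0,0]],[9.4,[17.4,-16.5,0],[0,0,0]],[9.4,[20.3,-19.3,0],[0,0,0]],[9.4,[23.2,-22,0],[0,0,0]]])

```text
time: 2.07
tool_pos: [0.3919, 0.305, 0.2058]
ee_rot: [3.141, 0.001, 2.849]
wrist_force: [0.4, 0.9, 0.1]
width: 0.0943
```

>>> play_rows(rows=[[9.4,[2.8,-2.7,-0.5],[0,0,0]],[9.4,[5.6,-5.4,-1],[0,0,0]],[9.4,[8.4,-8,-2],[0,0,0]],[9.4,[11.2,-10.7,-3],[0,0,0]],[9.4,[14,-13.4,-4],[0,0,0]],[9.4,[16.8,-16,-5],[0,0,0]],[9.4,[19.6,-18.8,-5],[0,0,0]],[9.4,[19.6,-18.8,-5],[0,0,0]]])

```text
time: 2.73
tool_pos: [0.5901, 0.1129, 0.1533]
ee_rot: [-3.138, 0.0, 2.842]
wrist_force: [-1.5, 0.4, 0.3]
width: 0.0941
```

```bash
python3 - <<'E'
from h import *
o=get_obs();print(o['time'],o['tool_pos'],o['ee_rot'],o['joint_positions'],o['wrist_torque'])
s=cam('wrist')
for l,z in [('nut_collar',.078),('nut_hex',.044),('witness_pip',.035),('filler',.01),('wrench',.006)]:
    for r in silhouettes('wrist',l)[:2]:
        v,u=r['point']; print(l,round(r['confidence'],2),(int(u),int(v)),np.round(ray(s,u,v,z),3),r['mask'].sum())
u,v=proj(s,(.587,.119,.05)).astype(int);print(u,v)
u=min(max(u,100),540);v=min(max(v,80),400)
save(s,'w1',(u-100,v-80,u+100,v+80),4); print('crop',u-100,v-80)
E
```

```text
2.7333 [0.59005298 0.11290442 0.15325174] [-3.13827900e+00  2.05646327e-04  2.84213399e+00] [ 0.09654535  0.21604745  1.32796125 -0.00313775  1.59867229 -1.17487772] [0.02861441 0.02890402 0.00625843]
nut_collar 0.6 (325, 238) [0.578 0.12  0.078] 2076
nut_hex 0.87 (322, 243) [0.589 0.115 0.044] 1985
witness_pip 0.94 (323, 240) [0.588 0.116 0.035] 5424
witness_pip 0.26 (45, 245) [ 0.519 -0.124  0.035] 4040
filler 0.84 (325, 234) [0.589 0.118 0.01 ] 7026
wrench 0.86 (48, 244) [ 0.518 -0.146  0.006] 3891
326 241
crop 226 161
```

View pics/w1.png

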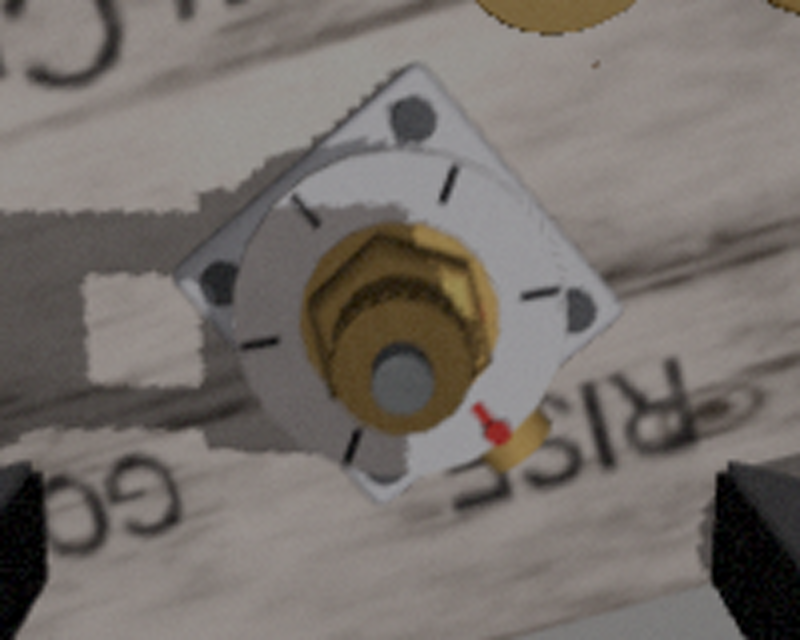

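```bash
python3 - <<'E'
from h import *
s=cam('wrist')
c=lambda p:(226+p[0]/4-.375,161+p[1]/4-.375)
T=np.array([ray(s,*c(p),.0345)[:2] for p in [(305,210),(449,184),(541,293),(260,343),(353,446)]])
ax=(T[1]+T[4]+T[2]+T[3])/4; print('axis ticks',(T[1]+T[4])/2,(T[2]+T[3])/2,ax,np.linalg.norm(T-ax,axis=1))
print('tube',ray(s,*c((403,380)),.090)[:2])
pip=ray(s,*c((495,430)),.035)[:2]-ax; print('pip',np.hypot(*pip),np.arctan2(pip[1],pip[0]))
a=[np.degrees(np.arctan2(*(t-ax)[::-1]))for t in T]; print('ticks deg',a, np.mod(a,60))
for p in [(378,237),(468,268),(311,305),(490,360),(480,312)]:
    h=ray(s,*c(p),.05)[:2]-ax; print(np.hypot(*h),np.degrees(np.arctan2(h[1],h[0])))
o=get_obs();print(o['tool_pos'],o['wrist_torque'])
E
```

```text
axis ticks [0.58556794 0.12496178] [0.58555145 0.12497604] [0.5855597  0.12496891] [0.03240118 0.03218591 0.03225383 0.03224149 0.03220763]
tube [0.58444087 0.12495282]
pip 0.034332709349233666 0.4045073576652141
ticks deg [np.float64(-156.08328264447172), np.float64(143.83299405129858), np.float64(83.63807703586458), np.float64(-96.39384488752475), np.float64(-36.170175219303104)] [23.91671736 23.83299405 23.63807704 23.60615511 23.82982478]
0.021750048204912543 176.43877541126182
0.020278918990034096 119.01758334680774
0.020333476702586187 -125.33114837402631
0.02005719203986451 56.82542965350602
0.017588705365101945 89.61412524800792
[0.58613779 0.11990049 0.15619627] [ 0.01906184 -0.02862668  0.03238437]
```

>>> play_rows(rows=[[9.4,[-0.1,0.5,-2.5],[0,0,0]],[9.4,[-0.1,0.5,-5],[0,0,0]],[9.4,[-0.1,0.5,-7.5],[0,0,0]],[9.4,[-0.1,0.5,-9.8],[0,0,0]],[5,[-0.1,0.5,-9.8],[0,0,0]],[2,[-0.1,0.5,-9.8],[0,0,0]],[2,[-0.1,0.5,-9.8],[0,0,0]],[2,[-0.1,0.5,-9.8],[0,0,0]]])

```text
time: 3.75
tool_pos: [0.5872, 0.1242, 0.0603]
ee_rot: [3.14, 0.004, 2.849]
wrist_force: [-0.4, 0.4, 0.8]
width: 0.0708
```

>>> play_rows(rows=[[2,[0,0,0],[0,0,0]],[2,[0,0,0],[0,0,0]],[2,[0,0,0],[0,0,0]],[2,[0,0,0],[0,0,0]]])

```text
time: 4.08
tool_pos: [0.5861, 0.1236, 0.0581]
ee_rot: [3.141, 0.001, 2.849]
wrist_force: [-0.2, -0.1, -0.3]
width: 0.0438
```

```bash
python3 - <<'E'
from h import *
o=get_obs();print({k:np.round(v,4) for k,v in o.items()})
E
```

```text
{'time': np.float64(4.0833), 'joint_positions': array([ 1.1310e-01,  2.6560e-01,  1.4612e+00,  1.0000e-04,  1.4138e+00,
       -1.1648e+00]), 'qvel': array([-0.    ,  0.0051,  0.0065,  0.0003, -0.0006,  0.0002]), 'joint_torque': array([ 2.44000e-02, -3.98472e+01, -2.85412e+01,  1.63000e-02,
        6.89000e-02,  2.00000e-04]), 'tool_pos': array([0.5861, 0.1236, 0.0581]), 'ee_rot': array([3.1412e+00, 9.0000e-04, 2.8487e+00]), 'wrist_force': array([-0.1663, -0.0829, -0.3226]), 'wrist_torque': array([ 0.0567, -0.0073, -0.0259]), 'width': np.float64(0.0438)}
```

>>> play_rows(rows=[[2,[-0.1,0.1,0],[0,0,0]],[2,[-0.1,0.1,0],[0,0,0]],[2,[-0.1,0.1,0],[0,0,0]],[2,[-0.1,0.1,0],[0,0,0]],[2,[-0.1,0.1,0],[0,0,0]],[2,[-0.1,0.1,0],[0,0,0]]])

```text
time: 4.58
tool_pos: [0.5844, 0.1212, 0.0581]
ee_rot: [-3.135, 0.001, 2.848]
wrist_force: [-1.8, -7.0, 4.0]
width: 0.0274
```

>>> play_rows(rows=[[2,[0,0,0],[0,0,-0.08]],[2,[0,0,0],[0,0,-0.16]],[2,[0,0,0],[0,0,-0.24]],[2,[0,0,0],[0,0,-0.32]],[2,[0,0,0],[0,0,-0.4]],[2,[0,0,0],[0,0,-0.4]],[2,[0,0,0],[0,0,-0.4]]])

```text
time: 5.17
tool_pos: [0.5853, 0.123, 0.0581]
ee_rot: [-3.14, 0.003, 2.45]
wrist_force: [-0.2, -5.3, 2.6]
width: 0.0274
```

```bash
cat > st.py <<'E'
from h import *
o=get_obs();print(*[(k,np.round(o[k],4)) for k in ('time','joint_positions','tool_pos','ee_rot','wrist_force','wrist_torque','width')])
E
python3 st.py; python3 -c "
from h import *
s=cam('wrist');u,v=proj(s,(.5853,.125,.05)).astype(int);print(u,v);save(s,'w2',(u-100,v-80,u+100,v+80),4)"
```

```text
('time', np.float64(5.1667)) ('joint_positions', array([ 0.114 ,  0.2639,  1.4632, -0.0029,  1.4135, -0.7649])) ('tool_pos', array([0.5853, 0.123 , 0.0581])) ('ee_rot', array([-3.1403e+00,  2.8000e-03,  2.4501e+00])) ('wrist_force', array([-0.2244, -5.3028,  2.6475])) ('wrist_torque', array([-1.044 , -0.0642, -0.0789])) ('width', np.float64(0.0274))
323 285
```

View pics/w2.png

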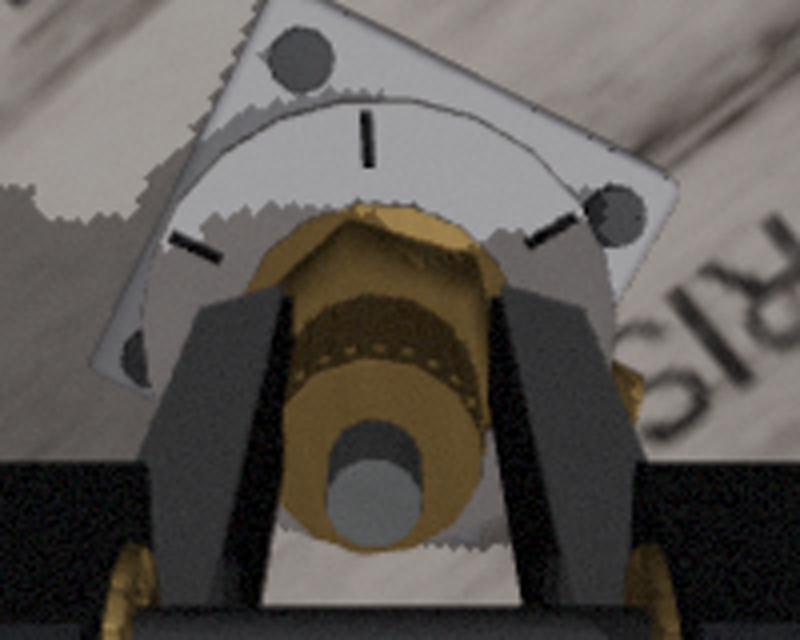

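```bash
cat > tk.py <<'E'
from h import *
from scipy.signal import find_peaks
import sys
def ticks(ax=(.5855,.1245)):
    s=cam('wrist'); g=cv2.cvtColor(np.array(s['pixels']),cv2.COLOR_RGB2GRAY).astype(np.float32)
    ths=np.radians(np.arange(0,360,.5)); rs=np.arange(.0295,.0350,.0005)
    P=np.array([[proj(s,(ax[0]+r*np.cos(t),ax[1]+r*np.sin(t),.0345)) for t in ths] for r in rs]).astype(np.float32)
    G=cv2.remap(g,P[...,0],P[...,1],cv2.INTER_LINEAR)
    m=G.mean(0); sd=np.minimum(np.roll(m,10),np.roll(m,-10))-m
    pk,_=find_peaks(sd,height=18,distance=20)
    return [(float(round(np.degrees(ths[i]),1)),float(round(np.degrees(ths[i])%60,1)),int(sd[i]),int(m[i])) for i in pk]
if __name__=='__main__':
    for t in ticks(): print(t)
E
python3 tk.py
```

```text
(218.0, 38.0, 77, 24)
(278.0, 38.0, 18, 7)
(300.5, 0.5, 32, 42)
(325.5, 25.5, 27, 46)
```

>>> play_rows(rows=[[2,[0,-0.15,0],[0,0,-0.05]],[2,[0,-0.25,0],[0,0,-0.1]],[2,[0,-0.25,0],[0,0,-0.1]]])

```text
time: 5.52
tool_pos: [0.5858, 0.1225, 0.0582]
ee_rot: [3.139, 0.001, 2.35]
wrist_force: [1.6, -1.0, 1.6]
width: 0.0275
```

```bash
python3 st.py;python3 tk.py
```

```text
('time', np.float64(5.5167)) ('joint_positions', array([ 1.1080e-01,  2.6300e-01,  1.4642e+00,  1.1000e-03,  1.4114e+00,
       -6.6820e-01])) ('tool_pos', array([0.5858, 0.1225, 0.0582])) ('ee_rot', array([3.1386e+00, 1.0000e-03, 2.3497e+00])) ('wrist_force', array([ 1.5636, -0.986 ,  1.5838])) ('wrist_torque', array([-0.0674, -0.5061, -0.0652])) ('width', np.float64(0.0275))
(218.0, 38.0, 71, 30)
(273.0, 33.0, 20, 4)
(297.0, 57.0, 31, 42)
(322.0, 22.0, 29, 43)
```

```bash
python3 - <<'E'
from h import *
import tk
s=cam('wrist')
im=np.array(s['pixels']).copy()
for d in range(0,360,2):
    for r in (.0295,.035):
        u,v=proj(s,(.5855+r*np.cos(np.radians(d)),.1245+r*np.sin(np.radians(d)),.0345)).round().astype(int)
        if 0<=u<640 and 0<=v<480: im[v,u]=(255,0,255) if d>8 else (0,255,0)
save({'pixels':im},'w3',(210,190,430,370),3)
g=cv2.cvtColor(np.array(s['pixels']),cv2.COLOR_RGB2GRAY); print(g[225:260:4,300:330:3])
E
```

```text
[[106 156 158 158 157 157 157 157 157 157]
 [106 118  95  84  68  76 106 106  87 109]
 [154 157 157  43 157 155 155 156 157 158]
 [156 157 156  20 157 158 156 158 157 158]
 [157 156 156  87  94 157 157 158 157 157]
 [157 157 156 146  43 156 156 157 156 157]
 [157 156 155 156 159 159 156 156 157 158]
 [158 156 157 158 156 158 159 156 157 155]
 [157 120  89 122 125 126 124 127 125 123]]
```

View pics/w3.png

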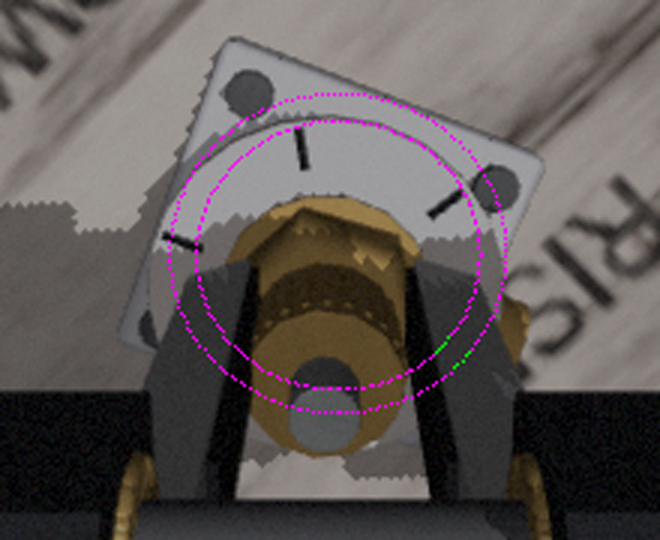

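```bash
cat > ft.py <<'E'
from h import *
from scipy.optimize import least_squares
# fit washer centre & yaw from tick pixel centres
def fit(s,px,r0=.0323):
    T=np.array([ray(s,u,v,.0345)[:2] for u,v in px])
    def f(p):
        d=T-p[:2]; a=np.arctan2(d[:,1],d[:,0])-p[2]
        a=(a+np.pi/6)%(np.pi/3)-np.pi/6
        return np.r_[np.hypot(*d.T)-r0,a*r0]
    best=min((least_squares(f,[T[:,0].mean()+dx,T[:,1].mean()+dy,y]) for y in (0,.3,.6,.9) for dx,dy in ((0,0),(.02,0),(-.02,0),(0,.02),(0,-.02))),key=lambda q:q.cost)
    return best.x[:2],np.degrees(best.x[2])%60,np.sqrt(best.cost*2/len(px))
E
python3 - <<'E'
from ft import *
s=cam('wrist'); print(fit(s,[(210+u/3-.33,190+v/3-.33) for u,v in [(302,149),(447,203),(184,242)]]))
E
```

```text
(array([0.58948678, 0.11717143]), np.float64(23.469925959796768), np.float64(0.0004587820015113506))
```

```bash
python3 - <<'E'
t=open('tk.py').read()
t=t.replace("def ticks(ax=(.5855,.1245)):\n","def ticks():\n    o=get_obs(); a=o['ee_rot'][2]-2.35; c,d=np.cos(a),np.sin(a); q=(.0037,-.0053); ax=(o['tool_pos'][0]+c*q[0]-d*q[1],o['tool_pos'][1]+d*q[0]+c*q[1])\n    print('t',round(float(o['time']),2),'yaw',round(float(o['ee_rot'][2]),3),'tz',o['wrist_torque'].round(3),'F',o['wrist_force'].round(1),o['tool_pos'].round(4),'w',round(float(o['width']),4))\n")
open('tk.py','w').write(t)
E
python3 tk.py
```

```text
t 5.67 yaw 2.351 tz [-0.026 -0.681 -0.006] F [ 1.5 -1.1  1.9] [0.5858 0.1226 0.0582] w 0.0275
(84.0, 24.0, 133, 22)
(144.5, 24.5, 132, 23)
(203.0, 23.0, 88, 22)
```

>>> play_rows(rows=[[2,[0,0,0],[0,0,-0.05]],[2,[0,0,0],[0,0,-0.1]],[2,[0,0,0],[0,0,-0.1]]])

```text
time: 5.97
tool_pos: [0.5861, 0.1228, 0.0582]
ee_rot: [3.138, 0.001, 2.249]
wrist_force: [4.0, 0.4, 1.9]
width: 0.0275
```

```bash
python3 tk.py
```

```text
t 5.97 yaw 2.249 tz [ 0.22  -1.126 -0.059] F [4.  0.4 1.9] [0.5861 0.1228 0.0582] w 0.0275
(83.5, 23.5, 130, 23)
(143.5, 23.5, 129, 25)
(203.5, 23.5, 87, 12)
```

>>> play_rows(rows=[[2,[0,0,0],[0,0,-0.05]],[2,[0,0,0],[0,0,-0.1]],[2,[0,0,0],[0,0,-0.1]]])

```text
time: 6.27
tool_pos: [0.5866, 0.1229, 0.0583]
ee_rot: [3.137, 0.001, 2.149]
wrist_force: [5.8, 0.6, 1.6]
width: 0.0269
```

```bash
python3 tk.py
```

```text
t 6.27 yaw 2.149 tz [ 0.343 -1.433 -0.043] F [5.8 0.6 1.6] [0.5866 0.1229 0.0583] w 0.0269
(83.5, 23.5, 135, 19)
(143.5, 23.5, 132, 23)
(203.0, 23.0, 83, 11)
```

>>> play_rows(rows=[[2,[0.1,0,0],[0,0,-0.05]],[2,[0.15,0,0],[0,0,-0.1]],[2,[0.15,0,0],[0,0,-0.1]]])

```text
time: 6.57
tool_pos: [0.5875, 0.1229, 0.0582]
ee_rot: [3.138, 0.0, 2.05]
wrist_force: [3.7, 1.4, 2.0]
width: 0.0272
```

```bash
python3 tk.py
```

```text
t 6.57 yaw 2.05 tz [ 0.351 -1.258 -0.013] F [3.7 1.4 2. ] [0.5875 0.1229 0.0582] w 0.0272
(84.0, 24.0, 132, 23)
(143.5, 23.5, 132, 23)
(202.5, 22.5, 72, 17)
(323.5, 23.5, 34, 50)
```

>>> play_rows(rows=[[2,[0,0,0],[0,0,-0.05]],[2,[0,0,0],[0,0,-0.1]],[2,[0,0,0],[0,0,-0.1]]])

```text
time: 6.87
tool_pos: [0.5879, 0.1229, 0.0582]
ee_rot: [3.137, 0.0, 1.95]
wrist_force: [5.9, 1.1, 2.1]
width: 0.0272
```

```bash
python3 tk.py
```

```text
t 6.87 yaw 1.95 tz [ 0.495 -1.551 -0.021] F [5.9 1.1 2.1] [0.5879 0.1229 0.0582] w 0.0272
(83.5, 23.5, 133, 21)
(142.5, 22.5, 132, 23)
(202.5, 22.5, 53, 28)
(323.5, 23.5, 19, 37)
```

>>> play_rows(rows=[[2,[0.1,0,0],[0,0,-0.05]],[2,[0.2,0,0],[0,0,-0.1]],[2,[0.2,0,0],[0,0,-0.1]]])

```text
time: 7.17
tool_pos: [0.5889, 0.1228, 0.0582]
ee_rot: [3.139, -0.001, 1.851]
wrist_force: [3.9, 1.5, 4.5]
width: 0.0271
```

```bash
python3 tk.py
```

```text
t 7.17 yaw 1.851 tz [ 0.423 -1.098  0.087] F [3.9 1.5 4.5] [0.5889 0.1228 0.0582] w 0.0271
(23.5, 23.5, 33, 66)
(84.5, 24.5, 130, 24)
(142.5, 22.5, 130, 23)
(201.5, 21.5, 30, 41)
(262.0, 22.0, 18, 54)
```

>>> play_rows(rows=[[2,[0,0,0],[0,0,-0.05]],[2,[0,0,0],[0,0,-0.1]],[2,[0,0,0],[0,0,-0.1]]])

```text
time: 7.47
tool_pos: [0.5893, 0.1227, 0.0582]
ee_rot: [3.138, -0.0, 1.751]
wrist_force: [5.2, 1.6, 2.8]
width: 0.0276
```

```bash
python3 tk.py
```

```text
t 7.47 yaw 1.751 tz [ 0.413 -1.32   0.148] F [5.2 1.6 2.8] [0.5893 0.1227 0.0582] w 0.0276
(18.5, 18.5, 39, 64)
(78.5, 18.5, 127, 25)
(136.5, 16.5, 129, 24)
(195.5, 15.5, 31, 41)
(257.0, 17.0, 22, 60)
```

>>> play_rows(rows=[[2,[0.1,0,0],[0,0,-0.04]],[2,[0.15,0,0],[0,0,-0.08]],[2,[0.15,0,0],[0,0,-0.08]],[2,[0.15,0,0],[0,0,-0.08]]])

```text
time: 7.85
tool_pos: [0.5901, 0.1225, 0.0582]
ee_rot: [3.14, -0.0, 1.672]
wrist_force: [3.2, 2.7, 5.7]
width: 0.0271
```

```bash
python3 tk.py
```

```text
t 7.85 yaw 1.672 tz [ 0.363 -0.941  0.194] F [3.2 2.7 5.7] [0.5901 0.1225 0.0582] w 0.0271
(14.0, 14.0, 22, 68)
(74.5, 14.5, 129, 22)
(132.5, 12.5, 127, 24)
(191.0, 11.0, 32, 40)
```

>>> play_rows(rows=[[2,[0,0,0],[0,0,-0.02]],[2,[0,0,0],[0,0,-0.02]]])

```text
time: 8.07
tool_pos: [0.5901, 0.1225, 0.0581]
ee_rot: [3.14, -0.0, 1.651]
wrist_force: [2.8, 1.7, 5.8]
width: 0.0275
```

```bash
python3 tk.py
```

```text
t 8.07 yaw 1.651 tz [ 0.36  -1.046  0.159] F [2.8 1.7 5.8] [0.5901 0.1225 0.0581] w 0.0275
(13.0, 13.0, 33, 66)
(73.5, 13.5, 127, 24)
(131.0, 11.0, 125, 26)
(190.0, 10.0, 20, 40)
(250.5, 10.5, 20, 65)
```

>>> play_rows(rows=[[2,[0,0,0],[0,0,-0.02]],[2,[0,0,0],[0,0,-0.02]]])

```text
time: 8.28
tool_pos: [0.5903, 0.1224, 0.0581]
ee_rot: [3.14, -0.0, 1.631]
wrist_force: [3.1, 1.8, 5.3]
width: 0.0274
```

```bash
python3 tk.py
```

```text
t 8.28 yaw 1.631 tz [ 0.436 -1.048  0.388] F [3.1 1.8 5.3] [0.5903 0.1224 0.0581] w 0.0274
(13.0, 13.0, 39, 68)
(73.0, 13.0, 128, 22)
(130.5, 10.5, 127, 23)
(188.5, 8.5, 18, 46)
```

>>> play_rows(rows=[[2,[0,0,0],[0,0,0]]])

```text
time: 8.42
tool_pos: [0.5902, 0.1224, 0.0581]
ee_rot: [3.14, -0.0, 1.631]
wrist_force: [3.7, 1.9, 6.1]
width: 0.0275
```

```bash
python3 tk.py
```

```text
t 8.42 yaw 1.631 tz [ 0.375 -1.002  0.386] F [3.7 1.9 6.1] [0.5902 0.1224 0.0581] w 0.0275
(13.0, 13.0, 40, 68)
(73.0, 13.0, 126, 25)
(130.5, 10.5, 126, 24)
(188.5, 8.5, 18, 46)
(250.0, 10.0, 18, 68)
```

>>> play_rows(rows=[[5,[0,0,0],[0,0,0]],[7,[0,0,0],[0,0,0]],[7,[0,0,0],[0,0,0]],[7,[0,0,0],[0,0,0]],[7,[0,0,0],[0,0,0]],[7,[0,0,2.5],[0,0,0]],[7,[0,0,6],[0,0,0]],[7,[0,0,10],[0,0,0]]])

```text
time: 9.13
tool_pos: [0.5875, 0.1217, 0.1553]
ee_rot: [-3.134, 0.001, 1.629]
wrist_force: [0.9, 0.9, 0.1]
width: 0.0696
```

>>> play_rows(rows=[[7,[0,0,0],[0,0,0]],[7,[0,0,0],[0,0,0]]])

```text
time: 9.3
tool_pos: [0.5914, 0.1222, 0.1611]
ee_rot: [3.135, -0.0, 1.629]
wrist_force: [-1.0, -0.1, 0.1]
width: 0.0704
```

```bash
python3 st.py; python3 - <<'E'
from h import *
s=cam('wrist');u,v=proj(s,(.5865,.122,.05)).astype(int);print(u,v);save(s,'w4',(u-100,v-75,u+100,v+75),4);print(u-100,v-75)
for l,z in [('wrench',.006)]:
    for r in silhouettes('wrist',l)[:2]: print(l,r['confidence'],r['point'])
E
```

```text
('time', np.float64(9.3)) ('joint_positions', array([ 1.1000e-01,  2.1400e-01,  1.3147e+00, -2.0000e-04,  1.6063e+00,
        5.2000e-02])) ('tool_pos', array([0.5914, 0.1222, 0.1611])) ('ee_rot', array([ 3.1350e+00, -1.0000e-04,  1.6288e+00])) ('wrist_force', array([-0.9805, -0.1263,  0.0874])) ('wrist_torque', array([-0.0631,  0.1218,  0.0204])) ('width', np.float64(0.0704))
313 245
213 170
wrench 0.77 [442.3, 213.6]
```

View pics/w4.png

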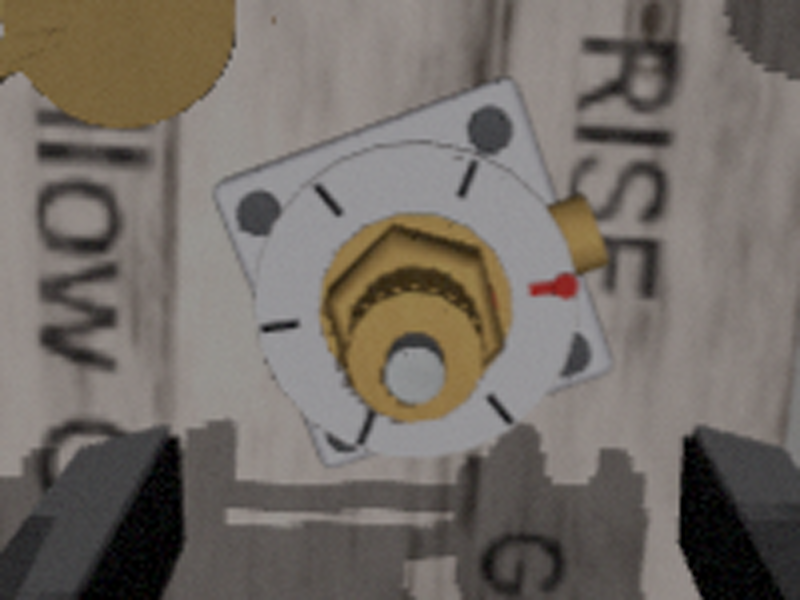

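```bash
python3 - <<'E'
from ft import *
s=cam('wrist')
c=lambda p:(213+p[0]/4-.375,170+p[1]/4-.375)
x,y,e=fit(s,[c(p) for p in [(328,200),(467,180),(279,327),(367,428),(500,409)]]); print(x,y,e)
pp=ray(s,*c((565,287)),.035)[:2]-x; print('pip',np.hypot(*pp),np.degrees(np.arctan2(*pp[::-1])))
for p in [(402,225),(490,247),(330,295),(500,355),(493,300)]:
    h=ray(s,*c(p),.05)[:2]-x; print(np.hypot(*h),np.degrees(np.arctan2(h[1],h[0])))
print('tube',ray(s,*c((414,374)),.09)[:2],get_obs()['tool_pos'])
E
```

```text
[0.58573964 0.11808641] 11.827481612725379 0.0010176714850779675
pip 0.033912159119871145 11.28347170801583
0.021911612657089286 100.67518982974438
0.023259301107671018 50.16395950184563
0.019472679932738934 163.93016883169668
0.01959901019886384 -17.467211765706274
0.01750818211352427 21.105154282538965
tube [0.58588549 0.11895349] [0.58856462 0.12188581 0.15534029]
```

>>> play_rows(rows=[[8,[-1,-3,0.3],[0,0,0.11]],[8,[-2,-6,0.3],[0,0,0.22]],[8,[-3,-9,0.3],[0,0,0.33]],[8,[-4,-12,0.3],[0,0,0.44]],[8,[-5,-15,0.3],[0,0,0.55]],[8,[-6,-18,0.3],[0,0,0.66]],[8,[-7,-21,0.3],[0,0,0.77]],[8,[-7.5,-23,0.3],[0,0,0.88]]])

```text
time: 10.12
tool_pos: [0.5122, -0.1099, 0.1579]
ee_rot: [-3.139, -0.004, 2.513]
wrist_force: [0.1, 0.3, -0.4]
width: 0.0798
```

>>> play_rows(rows=[[6,[-0.5,-2,0],[0,0,0.11]],[6,[-1,-3.7,0],[0,0,0.22]],[6,[-1,-3.7,0],[0,0,0.29]],[6,[-1,-3.7,0],[0,0,0.29]],[5,[-1,-3.7,0],[0,0,0.29]],[5,[-1,-3.7,0],[0,0,0.29]]])

```text
time: 10.62
tool_pos: [0.5043, -0.1443, 0.1592]
ee_rot: [3.141, -0.002, 2.798]
wrist_force: [0.9, -0.0, 0.2]
width: 0.0515
```

```bash
python3 st.py; cat > wr.py <<'E'
from h import *
def blue(c):
    s=cam(c); im=np.array(s['pixels']).astype(int)
    m=((im[...,2]>im[...,0]+50)&(im[...,2]>im[...,1]+30)).astype(np.uint8)
    n,l,st,ce=cv2.connectedComponentsWithStats(m); i=1+np.argmax(st[1:,4])
    (cx,cy),(w,h),a=cv2.minAreaRect(np.argwhere(l==i)[:,::-1].astype(np.float32))
    B=cv2.boxPoints(((cx,cy),(w,h),a)); e=[(B[k]+B[(k+1)%4])/2 for k in range(4)]
    L=[np.linalg.norm(B[k]-B[(k+1)%4]) for k in range(4)]; k=int(np.argmin(L)); p,q=e[k],e[(k+2)%4]
    return s,(cx,cy),p,q,st[i,4]
if __name__=='__main__':
    for c,z in (('top',.018),('scene',.012),('wrist',.018)):
        s,ce,p,q,n=blue(c); P,Q=ray(s,*p,z),ray(s,*q,z)
        if P[0]>Q[0]: P,Q=Q,P
        d=Q-P; print(c,n,'ctr',ray(s,*ce,z).round(4),'len',np.hypot(*d[:2]).round(4),'yaw',np.arctan2(d[1],d[0]).round(3),P.round(3),Q.round(3))
    save(s,'w5')
E
python3 wr.py
```

```text
('time', np.float64(10.6167)) ('joint_positions', array([-3.8690e-01,  4.6100e-02,  1.5059e+00,  3.0000e-04,  1.5920e+00,
       -1.6140e+00])) ('tool_pos', array([ 0.5043, -0.1443,  0.1592])) ('ee_rot', array([ 3.1412e+00, -2.5000e-03,  2.7978e+00])) ('wrist_force', array([ 0.9394, -0.0175,  0.209 ])) ('wrist_torque', array([-0.0037, -0.0546, -0.0198])) ('width', np.float64(0.0515))
top 215 ctr [ 0.489  -0.1365  0.018 ] len 0.0696 yaw -0.331 [ 0.456 -0.125  0.018] [ 0.522 -0.148  0.018]
scene 209 ctr [ 0.4985 -0.1397  0.012 ] len 0.0831 yaw -0.293 [ 0.46  -0.128  0.012] [ 0.539 -0.152  0.012]
wrist 1268 ctr [ 0.4943 -0.1404  0.018 ] len 0.0825 yaw -0.343 [ 0.457 -0.127  0.018] [ 0.534 -0.155  0.018]
```

View pics/w5.png

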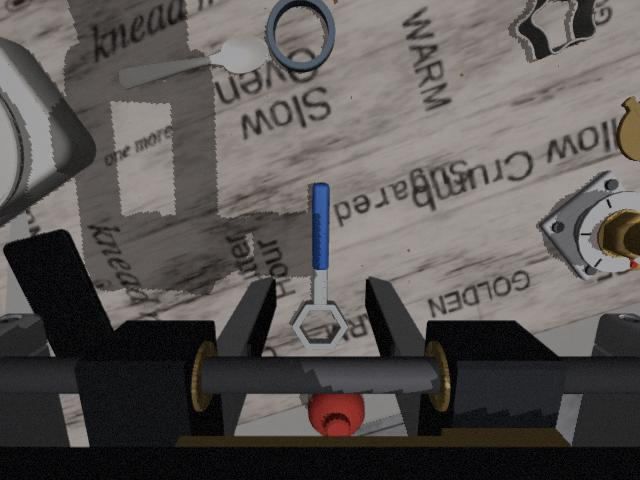

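>>> play_rows(rows=[[4.5,[0,0,-3.5],[0,0,0]],[4.5,[0,0,-7],[0,0,0]],[4.5,[0,0,-10],[0,0,0]],[4.5,[0,0,-13],[0,0,0]],[4.5,[0,0,-15],[0,0,0]],[4.5,[0,0,-15.4],[0,0,0]],[4,[0,0,-15.4],[0,0,0]],[3,[0,0,-15.4],[0,0,0]]])

```text
time: 11.43
tool_pos: [0.5057, -0.145, 0.0077]
ee_rot: [-3.142, 0.002, 2.799]
wrist_force: [0.0, -0.6, 0.8]
width: 0.0366
```

>>> play_rows(rows=[[0.8,[0,0,0],[0,0,0]],[0.8,[0,0,0],[0,0,0]],[0.8,[0,0,0],[0,0,0]],[0.8,[0,0,0],[0,0,0]],[0.8,[0,0,0],[0,0,0]],[0.8,[0,0,0],[0,0,0]],[0.8,[0,0,0],[0,0,0]]])

```text
time: 12.02
tool_pos: [0.506, -0.1453, 0.0082]
ee_rot: [3.141, 0.003, 2.799]
wrist_force: [-0.5, 0.7, 5.6]
width: 0.016
```

>>> play_rows(rows=[[0.8,[0,0,1],[0,0,0]],[0.8,[0,0,3],[0,0,0]],[0.8,[0,0,6],[0,0,0]],[0.8,[0,0,9],[0,0,0]],[0.8,[0,0,10],[0,0,0]],[0.8,[0,0,10],[0,0,0]]])

```text
time: 12.52
tool_pos: [0.5067, -0.1457, 0.11]
ee_rot: [-3.141, 0.007, 2.799]
wrist_force: [0.2, 0.3, -1.2]
width: 0.016
```

```bash
python3 st.py; python3 - <<'E'
from h import *
s=cam('wrist'); save(s,'w6a')
t=cam('scene'); save(t,'s6',(200,180,440,360),3)
E
```

```text
('time', np.float64(12.5167)) ('joint_positions', array([-0.3876,  0.0702,  1.5796, -0.    ,  1.4848, -1.6156])) ('tool_pos', array([ 0.5067, -0.1457,  0.11  ])) ('ee_rot', array([-3.1413,  0.0069,  2.7988])) ('wrist_force', array([ 0.1629,  0.2755, -1.1964])) ('wrist_torque', array([-0.063 ,  0.0452, -0.0242])) ('width', np.float64(0.016))
```

View pics/s6.png

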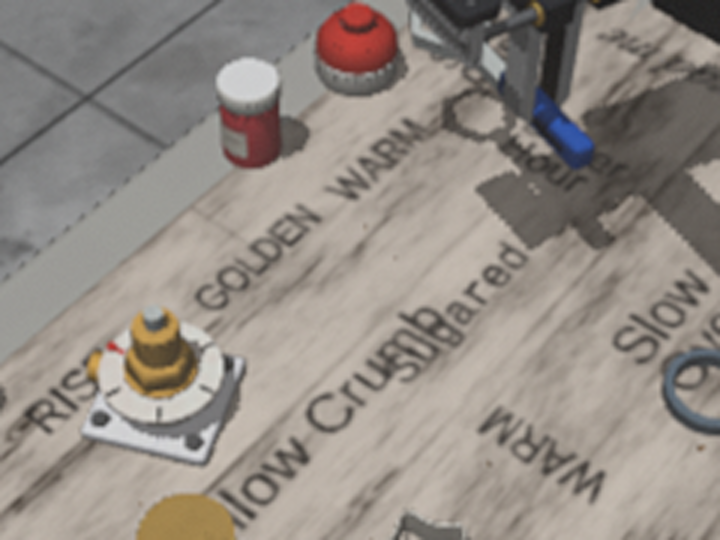

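>>> play_rows(rows=[[0.8,[0,2,1],[0,0,0.05]],[0.8,[-0.2,5,2],[0,0,0.13]],[0.8,[-0.4,8,2.5],[0,0,0.21]],[0.8,[-0.6,11,2.5],[0,0,0.29]],[0.8,[-0.8,14,2.5],[0,0,0.37]],[0.8,[-1,17,2.5],[0,0,0.45]],[0.8,[-1.1,20,2.5],[0,0,0.53]],[0.8,[-1.2,22.5,2.5],[0,0,0.6]]])

```text
time: 13.28
tool_pos: [0.4905, 0.0819, 0.1282]
ee_rot: [3.14, -0.006, -2.88]
wrist_force: [0.2, -0.4, -1.1]
width: 0.0155
```

>>> play_rows(rows=[[0.8,[0,1,0],[0,0,0.02]],[0.8,[0,1.6,0],[0,0,0.02]],[0.8,[0,1.6,0],[0,0,0.02]],[0.8,[0,1.6,0],[0,0,0.02]]])

```text
time: 13.62
tool_pos: [0.4923, 0.0953, 0.1303]
ee_rot: [-3.141, -0.002, -2.866]
wrist_force: [0.2, 0.5, -0.9]
width: 0.0155
```

```bash
python3 st.py; python3 - <<'E'
from h import *
from scipy.optimize import least_squares
t=cam('top'); s=cam('scene'); w=cam('wrist')
f=lambda p: np.r_[proj(t,p)-(254.4,206.6), proj(s,p)-(250.5,285.5)]
r=least_squares(f,[.586,.122,.09]); print('tube tri',r.x,r.fun); 
print('top@.09',ray(t,254.4,206.6,.09),'scene@.09',ray(s,250.5,285.5,.09))
A=np.hstack([cv2.resize(cv2.cvtColor(np.array(q['pixels']),cv2.COLOR_RGB2BGR)[v:v+150,u:u+100],None,fx=4,fy=4,interpolation=cv2.INTER_CUBIC) for q,u,v in ((t,205,140),(s,205,200))]); cv2.imwrite('pics/m7.png',A); save(w,'w7')
E
```

```text
('time', np.float64(13.6167)) ('joint_positions', array([ 7.8600e-02,  8.2000e-03,  1.6026e+00, -8.0000e-04,  1.5330e+00,
       -1.7682e+00])) ('tool_pos', array([0.4923, 0.0953, 0.1303])) ('ee_rot', array([-3.1413e+00, -2.3000e-03, -2.8656e+00])) ('wrist_force', array([ 0.2374,  0.453 , -0.8643])) ('wrist_torque', array([-0.0136,  0.0213,  0.0475])) ('width', np.float64(0.0155))
tube tri [0.59034778 0.11898869 0.08409569] [ 0.00070937  0.00157428 -0.00153394 -0.00050389]
top@.09 [0.58893416 0.11806602 0.09      ] scene@.09 [0.58674988 0.12194361 0.09      ]
```

View pics/m7.png

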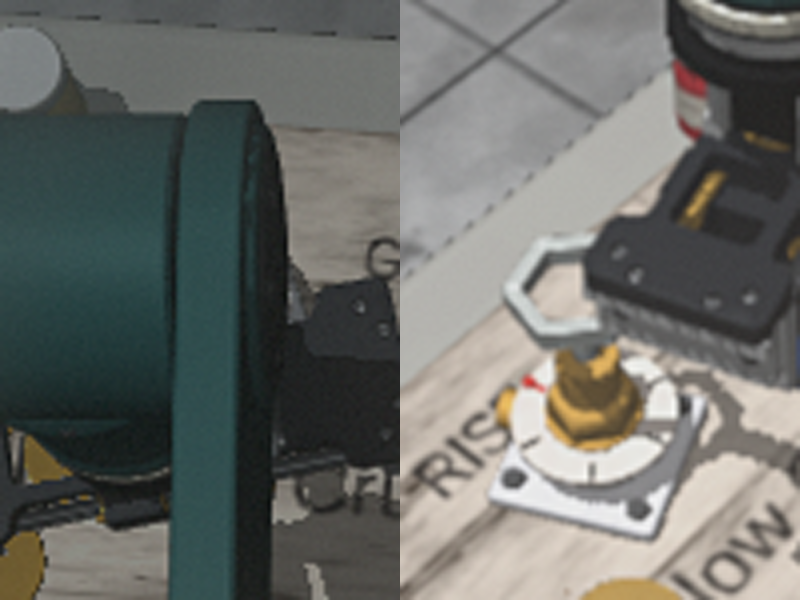

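```bash
python3 - <<'E'
from h import *
s=cam('scene'); o=get_obs()
R=o['tool_pos'][:2]+.0948*np.array([np.cos(.276),np.sin(.276)]); zu=o['tool_pos'][2]-.0082; print(R,zu)
im=cv2.resize(np.array(s['pixels'])[240:340,215:315],None,fx=6,fy=6,interpolation=cv2.INTER_CUBIC)
def poly(c,r,z,yaw,col,n=6):
    p=np.array([(proj(s,(c[0]+r*np.cos(yaw+k*2*np.pi/n+np.pi/n),c[1]+r*np.sin(yaw+k*2*np.pi/n+np.pi/n),z))-(215,240)+.5)*6-.5 for k in range(n)])
    cv2.polylines(im,[p.round().astype(np.int32)],True,col,1)
poly(R,.019/np.cos(np.pi/6),zu+.012,.276,(255,0,255)); poly(R,.030,zu+.012,.276,(0,255,0)); poly(R,.019/np.cos(np.pi/6),zu,.276,(255,255,0))
A=(.5867,.1219)
poly(A,.014,.078,0,(0,255,255),24); poly(A,.006,.09,0,(0,255,255),24); poly(A,.018/np.cos(np.pi/6),.05,.28,(255,0,0)); poly(A,.038,.0345,0,(0,255,255),40)
save({'pixels':im},'s8')
E
```

```text
[0.5841112 0.1208238] 0.1232136103825169
```

View pics/s8.png

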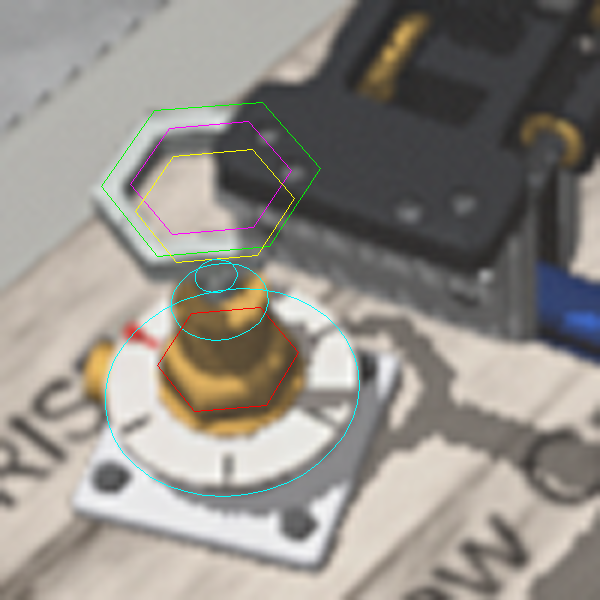

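>>> play_rows(rows=[[0.8,[0.25,0.1,-0.5],[0,0,0]],[0.8,[0.25,0.1,-2],[0,0,0]],[0.8,[0.25,0.1,-3.5],[0,0,0]],[0.8,[0.25,0.1,-5],[0,0,0]],[0.8,[0.25,0.1,-6.3],[0,0,0]],[0.8,[0.25,0.1,-6.3],[0,0,0]],[0.8,[0.25,0.1,-6.3],[0,0,0]]])

```text
time: 14.4
tool_pos: [0.4948, 0.0965, 0.0677]
ee_rot: [3.141, -0.002, -2.865]
wrist_force: [-0.5, 0.0, -2.1]
width: 0.0157
```

```bash
python3 st.py
```

```text
('time', np.float64(14.4)) ('joint_positions', array([ 8.0400e-02,  5.7000e-02,  1.6811e+00, -2.0000e-04,  1.4053e+00,
       -1.7667e+00])) ('tool_pos', array([0.4948, 0.0965, 0.0677])) ('ee_rot', array([ 3.1415e+00, -1.9000e-03, -2.8653e+00])) ('wrist_force', array([-0.5222,  0.0055, -2.1394])) ('wrist_torque', array([-0.071 ,  0.0753, -0.0481])) ('width', np.float64(0.0157))
```

>>> play_rows(rows=[[0.8,[0,0,-0.4],[0,0,0]],[0.8,[0,0,-0.8],[0,0,0]],[0.8,[0,0,-1],[0,0,0]],[0.8,[0,0,-1],[0,0,0]]])

```text
time: 14.73
tool_pos: [0.4954, 0.0969, 0.0585]
ee_rot: [-3.141, 0.0, -2.865]
wrist_force: [0.9, -2.5, -0.9]
width: 0.016
```

```bash
python3 st.py
```

```text
('time', np.float64(14.7333)) ('joint_positions', array([ 8.1000e-02,  6.4600e-02,  1.6925e+00, -3.0000e-04,  1.3842e+00,
       -1.7667e+00])) ('tool_pos', array([0.4954, 0.0969, 0.0585])) ('ee_rot', array([-3.1413e+00,  2.0000e-04, -2.8646e+00])) ('wrist_force', array([ 0.9098, -2.4803, -0.9007])) ('wrist_torque', array([-0.2558,  0.0134, -0.2017])) ('width', np.float64(0.016))
```

>>> play_rows(rows=[[0.8,[0,-0.1,-0.2],[0,0,0]],[0.8,[0,-0.1,-0.4],[0,0,0]],[0.8,[0,-0.1,-0.4],[0,0,0]]])

```text
time: 14.98
tool_pos: [0.4956, 0.0962, 0.0549]
ee_rot: [3.141, 0.001, -2.864]
wrist_force: [-0.2, -1.2, 1.8]
width: 0.0154
```

```bash
python3 st.py
```

```text
('time', np.float64(14.9833)) ('joint_positions', array([ 7.9200e-02,  6.7500e-02,  1.6972e+00,  3.0000e-04,  1.3760e+00,
       -1.7689e+00])) ('tool_pos', array([0.4956, 0.0962, 0.0549])) ('ee_rot', array([ 3.1415e+00,  1.0000e-03, -2.8644e+00])) ('wrist_force', array([-0.2247, -1.1735,  1.7712])) ('wrist_torque', array([-0.1388, -0.0196, -0.0513])) ('width', np.float64(0.0154))
```

>>> play_rows(rows=[[0.8,[0,-0.05,-0.25],[0,0,0]],[0.8,[0,-0.05,-0.5],[0,0,0]],[0.8,[0,-0.05,-0.8],[0,0,0]],[0.8,[0,-0.05,-0.9],[0,0,0]],[0.8,[0,-0.05,-0.9],[0,0,0]]])

```text
time: 15.4
tool_pos: [0.4953, 0.0957, 0.0452]
ee_rot: [3.141, 0.0, -2.864]
wrist_force: [-0.6, -0.5, 1.1]
width: 0.0158
```

```bash
python3 st.py
```

```text
('time', np.float64(15.4)) ('joint_positions', array([ 7.8200e-02,  7.6300e-02,  1.7084e+00,  2.0000e-04,  1.3568e+00,
       -1.7698e+00])) ('tool_pos', array([0.4953, 0.0957, 0.0452])) ('ee_rot', array([ 3.1414e+00,  2.0000e-04, -2.8644e+00])) ('wrist_force', array([-0.5678, -0.4645,  1.1291])) ('wrist_torque', array([-0.0071, -0.1264, -0.0127])) ('width', np.float64(0.0158))
```

```bash
cat > sc.py <<'E'
from h import *
from scipy.signal import find_peaks
A=(.5867,.1219)
def sticks():
    o=get_obs(); print('t',round(float(o['time']),2),'yaw',round(float(o['ee_rot'][2]),3),'T',o['wrist_torque'].round(2),'F',o['wrist_force'].round(1),o['tool_pos'].round(4))
    s=cam('scene'); im=np.array(s['pixels']).astype(np.float32); g=im.mean(-1)
    ths=np.radians(np.arange(0,360,.5)); rs=np.arange(.0300,.0350,.0005)
    P=np.array([[proj(s,(A[0]+r*np.cos(t),A[1]+r*np.sin(t),.0345)) for t in ths] for r in rs]).astype(np.float32)
    def un(x): return cv2.remap(x,P[...,0],P[...,1],cv2.INTER_LINEAR).mean(0)
    m=un(g); sd=np.minimum(np.roll(m,14),np.roll(m,-14))-m
    pk,_=find_peaks(sd,height=15,distance=20)
    out=[]
    for i in pk:
        w=np.clip(sd[(np.arange(i-8,i+9))%720],0,None); a=np.degrees(ths[i])+.5*(w*np.arange(-8,9)).sum()/w.sum(); out.append((round(float(a),1),round(float(a%60),1),int(sd[i])))
    print('ticks',out)
    red=un(im[...,0]-im[...,1]); i=int(np.argmax(red)); print('pip',i/2,red[i].round())
if __name__=='__main__': sticks()
E
python3 sc.py; python3 - <<'E'
import numpy as np
for t in np.arange(.05,1.36,.05):
    f=.277; print(round(t,2),[round(-9.48*(np.cos(f-t)-np.cos(f)),2),round(-9.48*(np.sin(f-t)-np.sin(f)),2)],end=' ')
E
```

```text
t 15.4 yaw -2.864 T [-0.01 -0.13 -0.01] F [-0.6 -0.5  1.1] [0.4953 0.0957 0.0452]
ticks [(5.3, 5.3, 24), (23.1, 23.1, 50), (64.7, 4.7, 73), (131.1, 11.1, 51), (191.1, 11.1, 19), (293.3, 53.3, 33), (319.5, 19.5, 16), (343.2, 43.2, 38)]
pip 335.0 46.0
0.05 [np.float64(-0.12), np.float64(0.46)] 0.1 [np.float64(-0.21), np.float64(0.92)] 0.15 [np.float64(-0.29), np.float64(1.39)] 0.2 [np.float64(-0.33), np.float64(1.86)] 0.25 [np.float64(-0.36), np.float64(2.34)] 0.3 [np.float64(-0.36), np.float64(2.81)] 0.35 [np.float64(-0.34), np.float64(3.28)] 0.4 [np.float64(-0.29), np.float64(3.76)] 0.45 [np.float64(-0.22), np.float64(4.22)] 0.5 [np.float64(-0.13), np.float64(4.69)] 0.55 [np.float64(-0.01), np.float64(5.15)] 0.6 [np.float64(0.13), np.float64(5.6)] 0.65 [np.float64(0.29), np.float64(6.05)] 0.7 [np.float64(0.47), np.float64(6.48)] 0.75 [np.float64(0.68), np.float64(6.91)] 0.8 [np.float64(0.91), np.float64(7.33)] 0.85 [np.float64(1.15), np.float64(7.73)] 0.9 [np.float64(1.42), np.float64(8.12)] 0.95 [np.float64(1.71), np.float64(8.5)] 1.0 [np.float64(2.01), np.float64(8.86)] 1.05 [np.float64(2.33), np.float64(9.21)] 1.1 [np.float64(2.67), np.float64(9.54)] 1.15 [np.float64(3.03), np.float64(9.86)] 1.2 [np.float64(3.4), np.float64(10.15)] 1.25 [np.float64(3.78), np.float64(10.43)] 1.3 [np.float64(4.18), np.float64(10.69)] 1.35 [np.float64(4.59), np.float64(10.92)]
```

>>> play_rows(rows=[[0.8,[-0.12,0.46,0],[0,0,-0.05]],[0.8,[-0.21,0.92,0],[0,0,-0.1]],[0.8,[-0.21,0.92,0],[0,0,-0.1]]])

```text
time: 15.7
tool_pos: [0.493, 0.1054, 0.0454]
ee_rot: [3.141, -0.0, -2.965]
wrist_force: [-0.8, -0.8, 0.8]
width: 0.016
```

```bash
python3 sc.py
```

```text
t 15.7 yaw -2.965 T [-0.08 -0.06 -0.08] F [-0.8 -0.8  0.8] [0.493  0.1054 0.0454]
ticks [(4.8, 4.8, 26), (23.1, 23.1, 38), (64.7, 4.7, 73), (170.1, 50.1, 18), (293.8, 53.8, 64), (319.4, 19.4, 16), (343.1, 43.1, 38)]
pip 336.5 46.0
```

>>> play_rows(rows=[[0.8,[-0.08,0.47,0],[0,0,-0.05]],[0.8,[-0.08,0.47,0],[0,0,-0.05]],[0.8,[-0.08,0.47,0],[0,0,-0.05]]])

```text
time: 16.0
tool_pos: [0.4922, 0.1094, 0.0454]
ee_rot: [-3.142, -0.0, -3.012]
wrist_force: [0.1, -0.4, 0.8]
width: 0.0156
```

```bash
python3 sc.py
```

```text
t 16.0 yaw -3.012 T [-0.05 -0.08 -0.  ] F [ 0.1 -0.4  0.8] [0.4922 0.1094 0.0454]
ticks [(4.6, 4.6, 17), (21.7, 21.7, 36), (64.7, 4.7, 73), (160.8, 40.8, 17), (265.4, 25.4, 18), (293.6, 53.6, 43), (319.5, 19.5, 16), (343.1, 43.1, 39)]
pip 335.0 46.0
```

>>> play_rows(rows=[[0.8,[-0.04,0.47,0],[0,0,-0.05]],[0.8,[-0.04,0.47,0],[0,0,-0.05]],[0.8,[-0.04,0.47,0],[0,0,-0.05]]])

```text
time: 16.3
tool_pos: [0.4918, 0.114, 0.0453]
ee_rot: [-3.142, -0.001, -3.062]
wrist_force: [-0.7, -0.0, -0.4]
width: 0.0158
```

```bash
python3 sc.py
```

```text
t 16.3 yaw -3.062 T [-0.03 -0.02  0.01] F [-0.7 -0.  -0.4] [0.4918 0.114  0.0453]
ticks [(21.8, 21.8, 27), (64.7, 4.7, 74), (149.0, 29.0, 16), (251.6, 11.6, 33), (270.7, 30.7, 19), (319.4, 19.4, 16), (343.2, 43.2, 40)]
pip 336.0 46.0
```

>>> play_rows(rows=[[0.8,[-0.02,0.48,0],[0,0,-0.05]],[0.8,[-0.02,0.48,0],[0,0,-0.05]],[0.8,[-0.02,0.48,0],[0,0,-0.05]]])

```text
time: 16.6
tool_pos: [0.4916, 0.1188, 0.0454]
ee_rot: [-3.141, -0.0, -3.112]
wrist_force: [-1.2, -0.7, 0.0]
width: 0.0159
```

```bash
python3 sc.py
```

```text
t 16.6 yaw -3.112 T [-0.05 -0.04 -0.02] F [-1.2 -0.7  0. ] [0.4916 0.1188 0.0454]
ticks [(22.4, 22.4, 18), (64.0, 4.0, 45), (275.9, 35.9, 19), (319.5, 19.5, 16), (343.1, 43.1, 39)]
pip 305.0 46.0
```

>>> play_rows(rows=[[0.8,[0,0.47,0],[0,0,-0.05]],[0.8,[0,0.47,0],[0,0,-0.05]],[0.8,[0,0.47,0],[0,0,-0.05]]])

```text
time: 16.9
tool_pos: [0.4916, 0.1235, 0.0454]
ee_rot: [-3.141, -0.0, 3.121]
wrist_force: [0.4, 0.2, 0.3]
width: 0.0158
```

```bash
python3 sc.py
```

```text
t 16.9 yaw 3.121 T [ 0.02  0.01 -0.08] F [0.4 0.2 0.3] [0.4916 0.1235 0.0454]
ticks [(280.3, 40.3, 18), (319.6, 19.6, 18), (343.1, 43.1, 38)]
pip 337.0 46.0
```

>>> play_rows(rows=[[0.8,[0.02,0.47,0],[0,0,-0.05]],[0.8,[0.02,0.47,0],[0,0,-0.05]],[0.8,[0.02,0.47,0],[0,0,-0.05]]])

```text
time: 17.2
tool_pos: [0.4918, 0.1283, 0.0454]
ee_rot: [-3.141, -0.0, 3.071]
wrist_force: [-1.0, -0.2, -0.8]
width: 0.016
```

```bash
python3 sc.py; python3 - <<'E'
from h import *
s=cam('scene'); t=cam('top'); w=cam('wrist')
f=lambda q,u,v,W,H,k:cv2.resize(cv2.cvtColor(np.array(q['pixels']),cv2.COLOR_RGB2BGR)[v:v+H,u:u+W],None,fx=k,fy=k,interpolation=cv2.INTER_CUBIC)
a=f(s,215,255,80,80,5); b=f(w,240,240,160,160,2.5); c=f(t,200,150,160,40,5)
cv2.imwrite('pics/m9.png',np.vstack([np.hstack([a,b]),c]))
E
```

```text
t 17.2 yaw 3.071 T [ 0.02 -0.03  0.03] F [-1.  -0.2 -0.8] [0.4918 0.1283 0.0454]
ticks [(284.6, 44.6, 15), (343.0, 43.0, 38)]
pip 337.0 45.0
```

View pics/m9.png

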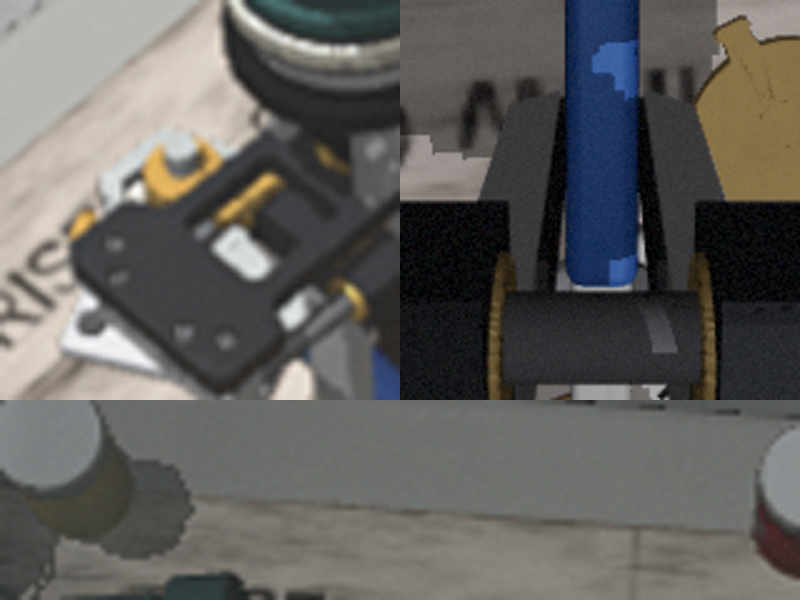

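```bash
python3 - <<'E'
from h import *
s=cam('scene'); A=(.5867,.1219)
pr=lambda p:((proj(s,p)-(215,255)+.5)*5-.5).round().astype(int).tolist()
print('tube',pr((*A,.09)),'collar',pr((*A,.078)))
for z in (.0495,.057,.065):
    print(z,[pr((A[0]+.030*np.cos(-.073+np.pi/6+k*np.pi/3),A[1]+.030*np.sin(-.073+np.pi/6+k*np.pi/3),z)) for k in range(6)])
im=np.array(s['pixels'])
for v in range(276,304,1): print(v,' '.join('%3d,%3d'%(im[v,u,0],im[v,u,2]) for u in range(229,262,2)))
o=get_obs(); print(o['joint_torque'].round(2))
E
```

```text
tube [180, 154] collar [183, 176]
0.0495 [[110, 208], [126, 275], [208, 292], [271, 241], [252, 176], [173, 160]]
0.057 [[107, 196], [123, 262], [206, 279], [270, 228], [251, 163], [171, 147]]
0.065 [[105, 182], [121, 249], [204, 266], [268, 214], [249, 149], [169, 134]]
276 169,159 167,146 193,170 203,181 197,175 205,183 216,194 213,190 214,191 206,184 210,187 215,193 206,185 206,184 203,182 204,183 208,186
277 162,143 188,166 198,176 203,181 198,177 210,188 211,189 210,188 210,187 204,182 212,189 215,193 208,187 213,191 208,187 212,189 204,182
278 183,162 197,174 198,175 204,182 205,183 214,191 205,185 205,184 205,184 207,185 213,191 215,194 214,193 217,195 211,189 211,190 200,178
279 196,174 196,172 205,183 208,186 211,190 208,185 200,178 207,186 206,184 210,189 216,194 218,195 216,194 218,196 214,192 213,190 198,176
280 194,172 198,176 210,187 210,187 211,189 205,182 203,181 207,185 209,186 210,201 207,193 212,190 218,195 220,200 219,197 213,192 200,177
281 195,174 207,185 210,188 209,186 207,185 205,183 207,185 209,186 210,193 215,217 205,205 208,202 213,197 222,202 221,199 217,
[... 2459 characters left out ...]
  67, 70  65, 69  66, 70  57, 59  44, 41  81, 82  99, 87  99, 50  87, 60
300 158, 85 223, 98  91, 71  59, 64  64, 67  64, 67  65, 69  67, 69  66, 69  66, 68  67, 69  61, 63  58, 59 118,122 101, 99  75, 51 150,152
301 162, 81 153, 82  60, 69  60, 63  62, 63  64, 67  67, 70  66, 69  66, 69  66, 69  64, 68  62, 66  73, 76 126,129  77, 78  97, 94 203,207
302 130, 89  78, 70  60, 68  58, 59  85, 86  72, 73  64, 66  67, 69  65, 67  64, 69  65, 68  66, 69  70, 73  99,101  62, 63 155,157 218,222
303  92, 89  61, 68  65, 69  63, 65 107,110  86, 88  66, 68  66, 68  64, 68  67, 69  68, 69  65, 68  65, 68  65, 67 110,111 203,205 201,204
[-7.000e-02 -3.159e+01 -2.808e+01 -1.000e-02  2.000e-02 -1.000e-02]
```

>>> play_rows(rows=[[0.8,[0,0,1],[0,0,0]],[0.8,[0,0,2.2],[0,0,0]],[0.8,[-0.02,-0.9,2.2],[0,0,0.1]],[0.8,[0.05,-1.8,2.2],[0,0,0.2]],[0.8,[0.2,-2.5,2.2],[0,0,0.27]],[0.8,[0.33,-3.28,2.2],[0,0,0.35]],[0.8,[0.33,-3.28,2.2],[0,0,0.35]]])

```text
time: 18.03
tool_pos: [0.4962, 0.0945, 0.0691]
ee_rot: [-3.141, 0.002, -2.864]
wrist_force: [0.4, 0.2, -3.0]
width: 0.0159
```

```bash
cat > rg.py <<'E'
from h import *
# steel pixels of ring in scene; extreme corners vs model height
def ring(yaw,A,show=True):
    s=cam('scene'); im=np.array(s['pixels']).astype(int)
    d=im[...,0]-im[...,2]; m=((abs(d)<12)&(im.sum(-1)>560)).astype(np.uint8)
    n,l,st,ce=cv2.connectedComponentsWithStats(m[240:310,215:300])
    for i in range(1,n):
        if st[i,4]>12: print('blob',(st[i,:4]+[215,240,0,0]).tolist(),st[i,4])
    i=1+np.argmax(st[1:,4])
    for z in (.0495,.054,.059,.064,.069,.074,.08):
        c=[proj(s,(A[0]+.030*np.cos(yaw+np.pi/6+k*np.pi/3),A[1]+.030*np.sin(yaw+np.pi/6+k*np.pi/3),z)).round(1).tolist() for k in range(6)]
        print(z,'left',min(c),'top',min(c,key=lambda q:q[1]))
    for r in range(245,305): print(r,''.join('#' if m[r,u] else ('o' if im[r,u,0]-im[r,u,2]>70 else ('.' if im[r,u].sum()<300 else ' ')) for u in range(222,275)))
if __name__=='__main__':
    import sys
    o=get_obs(); print(o['tool_pos'].round(4),o['ee_rot'].round(3),o['wrist_force'].round(1),o['wrist_torque'].round(2)); ring(float(sys.argv[1]),(.5867,.1219))
E
python3 rg.py .277
```

```text
[0.4962 0.0945 0.0691] [-3.141e+00  2.000e-03 -2.864e+00] [ 0.4  0.2 -3. ] [ 0.03  0.06 -0.05]
blob [233, 273, 29, 25] 174
blob [248, 282, 6, 4] 19
blob [234, 298, 9, 12] 69
0.0495 left [235.6, 301.0] top [260.4, 287.2]
0.054 left [235.3, 299.5] top [260.2, 285.6]
0.059 left [235.0, 297.8] top [260.0, 283.9]
0.064 left [234.6, 296.1] top [259.8, 282.2]
0.069 left [234.3, 294.4] top [259.6, 280.5]
0.074 left [234.0, 292.7] top [259.4, 278.7]
0.08 left [233.6, 290.6] top [259.1, 276.6]
245                                                      
246                                                      
247                                                      
248                                                      
249                                                      
250                                                      
251                                                      
252                                                      
253                                                      
254                                                      
255                            
[... 2168 characters left out ...]
....
293                 #####  ooooooooo.....................
294                 #####  . oooooo......................
295                  ####           ...........  ........
296                   ############# ...........  ........
297           o        ############ .....................
298         oooo ##                  ....................
299         oooo ###                   ..................
300       . ooo ###### ............     .................
301       .oooo ######      .........    .  .............
302        oooo ######    ......     o       ............
303        ooo  ######  ........oooooo  ....  .  ........
304   .    ooo  ####### o........ooooo  .......    ......
```

```bash
cat > pf.py <<'E'
from h import *
from scipy.optimize import least_squares
def fitp(obs,yaw,handpitch=0.):
    s=cam('scene'); o=get_obs(); G=o['tool_pos']+[0,0,.0018]  # handle axis level wrt tcp: grip centre 10mm over underside, tcp 8.2
    def corners(p,dz,dx,h=.012,r=.030):
        d=np.array([np.cos(yaw)*np.cos(p),np.sin(yaw)*np.cos(p),np.sin(p)]); l=np.array([-np.sin(yaw),np.cos(yaw),0]); n=np.cross(d,l)
        c=G+[0,0,dz]+(.0948+dx)*d+n*(h-.010)
        return c,[c+r*(np.cos(a)*d+np.sin(a)*l) for a in np.pi/6+np.arange(6)*np.pi/3]
    def f(x):
        c,C=corners(*x); P=np.array([proj(s,q) for q in C])
        return np.r_[np.concatenate([P[np.argmin(((P-ob)**2).sum(1))]-ob for ob in obs]),x[1]*300,x[2]*300]
    r=min((least_squares(f,[p0,0,0]) for p0 in (-.1,0,.1,.2)),key=lambda q:q.cost); c,C=corners(*r.x)
    print('pitch,dz,dx',r.x.round(4),'res',r.fun.round(2),'top centre',c.round(4)); return s,C
if __name__=='__main__':
    s,C=fitp([(232.7,285.5),(240.5,273.3),(259.5,274)],.277); print([proj(s,q).round(1).tolist() for q in C])
E
python3 pf.py
```

```text
pitch,dz,dx [ 0.1694 -0.      0.0018] res [ 0.2   0.4   0.95  0.09 -0.79 -0.59 -0.01  0.55] top centre [0.587  0.1216 0.0885]
[[232.9, 285.9], [242.1, 298.8], [260.0, 298.6], [268.0, 285.8], [258.7, 273.4], [241.4, 273.4]]
```

>>> play_rows(rows=[[0.8,[0,0,0.2],[-0.015,0.055,0]],[0.8,[-0.05,0.1,0.2],[-0.031,0.11,0]],[0.8,[-0.05,0.1,0.2],[-0.0465,0.1635,0]],[0.8,[-0.05,0.1,0.2],[-0.0465,0.1635,0]],[0.8,[-0.05,0.1,0.2],[-0.0465,0.1635,0]]])

```text
time: 18.55
tool_pos: [0.4953, 0.0967, 0.0694]
ee_rot: [-3.141, -0.169, -2.865]
wrist_force: [0.5, -2.0, -1.7]
width: 0.0156
```

```bash
python3 rg.py .277 | sed -n '1,4p;30,80p'
```

```text
[0.4953 0.0967 0.0694] [-3.141 -0.169 -2.865] [ 0.5 -2.  -1.7] [-0.25 -0.16 -0.14]
blob [232, 281, 13, 23] 90
blob [233, 301, 7, 9] 36
0.0495 left [235.6, 301.0] top [260.4, 287.2]
264                                           ...........
265                                          ............
266                                         .............
267                                         .............
268                                        ........oo....
269                                       ........oooo...
270                                       ........ooo....
271                                      .........oo ....
272                                     ........oooo.....
273                                     ........ooo......
274                                    .........ooo......
275                                   .........ooo.......
276                                   ........ooo........
277                                  ........ ooo........
278                                 ......... o .........
279                                ..............
[... 758 characters left out ...]
....
293           ####  ............  .......................
294            ####  ........... ........................
295             ####  ...................................
296              #### ...................................
297           o  ####  ..........................  ......
298         oooo  ####   ......................... ......
299         oooo   ###     ..............................
300       .oooo     ###        ..........................
301       .oooo #    ####   .      ......................
302        oooo ##   ###### .....      ..................
303        ooo  ###   #####  ......         .............
304   .    ooo #####         ........         ...........
```

```bash
python3 - <<'E'
from pf import *
s,C=fitp([(232.6,293.),(242.5,280.8)],.277); print([proj(s,q).round(1).tolist() for q in C])
t=cam('scene'); print('tube scene',ray(t,250.5,283.5,.09))
E
```

```text
pitch,dz,dx [0.0017 0.     0.0012] res [ 0.86  0.11 -0.64 -0.16  0.01  0.36] top centre [0.587  0.1229 0.0735]
[[233.5, 293.1], [242.5, 304.5], [260.1, 302.9], [268.1, 290.0], [258.9, 279.2], [241.9, 280.6]]
tube scene [0.5897825  0.11881348 0.09      ]
```

>>> play_rows(rows=[[0.8,[0.15,-0.2,0],[0,0,0]],[0.8,[0.25,-0.4,0],[0,0,0]],[0.8,[0.25,-0.4,0],[0,0,0]],[0.8,[0.25,-0.4,0],[0,0,0]]])

```text
time: 19.03
tool_pos: [0.4972, 0.0927, 0.0697]
ee_rot: [3.141, -0.169, -2.865]
wrist_force: [0.0, 0.4, -1.7]
width: 0.0161
```

```bash
python3 st.py
```

```text
('time', np.float64(19.0333)) ('joint_positions', array([ 0.0932,  0.1886,  1.5407, -0.0303,  1.579 , -1.7523])) ('tool_pos', array([0.4972, 0.0927, 0.0697])) ('ee_rot', array([ 3.141 , -0.1694, -2.8646])) ('wrist_force', array([ 0.0046,  0.4298, -1.6522])) ('wrist_torque', array([ 0.0528,  0.0001, -0.0288])) ('width', np.float64(0.0161))
```

>>> play_rows(rows=[[0.8,[0,0,-0.4],[0,0,0]],[0.8,[0,0,-0.8],[0,0,0]],[0.8,[0,0,-1],[0,0,0]],[0.8,[0,0,-1],[0,0,0]]])

```text
time: 19.37
tool_pos: [0.4966, 0.0924, 0.0588]
ee_rot: [-3.142, -0.172, -2.864]
wrist_force: [-0.9, -1.0, -0.1]
width: 0.0158
```

```bash
python3 st.py
```

```text
('time', np.float64(19.3667)) ('joint_positions', array([ 0.0934,  0.198 ,  1.5529, -0.0313,  1.5597, -1.7515])) ('tool_pos', array([0.4966, 0.0924, 0.0588])) ('ee_rot', array([-3.1416, -0.1718, -2.8645])) ('wrist_force', array([-0.9306, -0.9782, -0.1057])) ('wrist_torque', array([-0.0929, -0.0172, -0.048 ])) ('width', np.float64(0.0158))
```

>>> play_rows(rows=[[0.8,[0,0,-0.2],[0,0,0]],[0.8,[0,0,-0.3],[0,0,0]],[0.8,[0,0,-0.3],[0,0,0]]])

```text
time: 19.62
tool_pos: [0.4969, 0.0924, 0.0567]
ee_rot: [-3.141, -0.171, -2.865]
wrist_force: [-2.5, -1.0, 2.7]
width: 0.0153
```

```bash
python3 st.py
```

```text
('time', np.float64(19.6167)) ('joint_positions', array([ 0.0934,  0.1996,  1.5552, -0.0312,  1.5548, -1.7514])) ('tool_pos', array([0.4969, 0.0924, 0.0567])) ('ee_rot', array([-3.1415, -0.1708, -2.8645])) ('wrist_force', array([-2.4882, -0.9507,  2.7286])) ('wrist_torque', array([-0.2096,  0.3464, -0.042 ])) ('width', np.float64(0.0153))
```

>>> play_rows(rows=[[0.8,[0,0,-0.2],[0,0,0]],[0.8,[0,0,-0.3],[0,0,0]],[0.8,[0,0,-0.3],[0,0,0]]])

```text
time: 19.87
tool_pos: [0.4968, 0.0924, 0.0533]
ee_rot: [3.142, -0.171, -2.864]
wrist_force: [-5.0, -0.5, 3.4]
width: 0.0156
```

```bash
python3 st.py; python3 rg.py .277 | sed -n '2,10p;45,80p'
```

```text
('time', np.float64(19.8667)) ('joint_positions', array([ 0.0934,  0.2025,  1.559 , -0.031 ,  1.5483, -1.7512])) ('tool_pos', array([0.4968, 0.0924, 0.0533])) ('ee_rot', array([ 3.1415, -0.171 , -2.8645])) ('wrist_force', array([-4.9616, -0.4523,  3.3608])) ('wrist_torque', array([-0.2338,  0.3787, -0.0568])) ('width', np.float64(0.0156))
blob [235, 281, 18, 23] 88
blob [233, 300, 8, 10] 40
0.0495 left [235.6, 301.0] top [260.4, 287.2]
0.054 left [235.3, 299.5] top [260.2, 285.6]
0.059 left [235.0, 297.8] top [260.0, 283.9]
0.064 left [234.6, 296.1] top [259.8, 282.2]
0.069 left [234.3, 294.4] top [259.6, 280.5]
0.074 left [234.0, 292.7] top [259.4, 278.7]
0.08 left [233.6, 290.6] top [259.1, 276.6]
279                                      ........ooo.....
280                                     ........ooo .....
281                              ##  #  .......oooo......
282                     # #########    ........ooo.......
283                    #####  #       ......... o........
284                   #####         .....................
285                   ###   o .............
[... 416 characters left out ...]
....
293              ###  . .................................
294              ### .  .................................
295              ####   .................................
296              ##### ..................................
297           oo  ####  ........... .....................
298         oooo   #### ........... .....................
299         oooo    ###  ................................
300       .oooo #   #### ................................
301       .oooo ##   ### ................................
302        oooo ##    ##  ...............................
303        ooo  ###    #    .............................
304   .    ooo #####      #     . .......................
```

>>> play_rows(rows=[[0.8,[0,0,0.5],[0,0,0]],[0.8,[-0.15,-0.04,0.7],[-0.008,0.029,0]],[0.8,[-0.15,-0.04,0.7],[-0.008,0.029,0]],[0.8,[-0.15,-0.04,0.7],[-0.008,0.029,0]]])

```text
time: 20.25
tool_pos: [0.4966, 0.0926, 0.0603]
ee_rot: [3.141, -0.198, -2.864]
wrist_force: [0.2, 0.7, -1.1]
width: 0.0157
```

```bash
python3 st.py; python3 rg.py .277 | sed -n '2,5p;45,75p'
```

```text
('time', np.float64(20.25)) ('joint_positions', array([ 0.0964,  0.2174,  1.5301, -0.0347,  1.5892, -1.7492])) ('tool_pos', array([0.4966, 0.0926, 0.0603])) ('ee_rot', array([ 3.1408, -0.1981, -2.864 ])) ('wrist_force', array([ 0.2268,  0.7115, -1.1471])) ('wrist_torque', array([ 0.0888, -0.138 ,  0.0336])) ('width', np.float64(0.0157))
blob [234, 282, 11, 23] 75
blob [233, 300, 9, 10] 44
0.0495 left [235.6, 301.0] top [260.4, 287.2]
0.054 left [235.3, 299.5] top [260.2, 285.6]
279                                 ......... o .........
280                                .......... ...........
281                               .......................
282                    ###  .............................
283                   #### ..............................
284                   ### ...............................
285                  ###  ...............................
286                 #### ................................
287                 ### .................................
288                ###  .................................
289               #### .....  .......
[... 190 characters left out ...]
....
293             #### ....................................
294             #### ..........   .......................
295              #### .........  ........................
296              #### .................................. 
297           o   ### ...................................
298         oooo   ##  .........................  .......
299         oooo    ##   ....................... ........
300       . ooo #    #    ...............................
301       .oooo ##   ##    .   ..........................
302        oooo ###   #####         .....................
303        ooo  ####   ####   ...       .................
304   .    ooo #####    ###  .......        .............
```

>>> play_rows(rows=[[0.8,[0,0,-0.2],[0,0,0]],[0.8,[0,0,-0.4],[0,0,0]],[0.8,[0,0,-0.4],[0,0,0]]])

```text
time: 20.55
tool_pos: [0.4954, 0.0919, 0.056]
ee_rot: [-3.142, -0.201, -2.865]
wrist_force: [0.1, -1.0, 0.2]
width: 0.0158
```

```bash
python3 st.py
```

```text
('time', np.float64(20.55)) ('joint_positions', array([ 0.096 ,  0.2202,  1.5361, -0.0359,  1.5828, -1.7487])) ('tool_pos', array([0.4954, 0.0919, 0.056 ])) ('ee_rot', array([-3.1416, -0.2007, -2.8646])) ('wrist_force', array([ 0.0593, -0.9724,  0.2349])) ('wrist_torque', array([-0.1223, -0.0706, -0.0387])) ('width', np.float64(0.0158))
```

>>> play_rows(rows=[[0.8,[0,-0.05,-0.2],[0,0,0]],[0.8,[0,-0.05,-0.3],[0,0,0]],[0.8,[0,-0.05,-0.3],[0,0,0]]])

```text
time: 20.8
tool_pos: [0.4956, 0.0915, 0.0538]
ee_rot: [3.141, -0.2, -2.865]
wrist_force: [-0.9, -1.7, 2.3]
width: 0.0158
```

```bash
python3 st.py
```

```text
('time', np.float64(20.8)) ('joint_positions', array([ 0.0951,  0.222 ,  1.5386, -0.0358,  1.5781, -1.7494])) ('tool_pos', array([0.4956, 0.0915, 0.0538])) ('ee_rot', array([ 3.1414, -0.2003, -2.8645])) ('wrist_force', array([-0.8822, -1.6624,  2.3003])) ('wrist_torque', array([-0.1307,  0.098 , -0.0093])) ('width', np.float64(0.0158))
```

>>> play_rows(rows=[[0.8,[-0.05,-0.1,0],[0,0,0]],[0.8,[-0.05,-0.1,0],[0,0,0]]])

```text
time: 20.97
tool_pos: [0.4954, 0.0908, 0.0535]
ee_rot: [3.141, -0.199, -2.864]
wrist_force: [-0.1, 0.5, -2.0]
width: 0.0158
```

```bash
python3 st.py
```

```text
('time', np.float64(20.9667)) ('joint_positions', array([ 0.0935,  0.2208,  1.5405, -0.0357,  1.5765, -1.7512])) ('tool_pos', array([0.4954, 0.0908, 0.0535])) ('ee_rot', array([ 3.141 , -0.1993, -2.8642])) ('wrist_force', array([-0.1363,  0.5153, -2.0137])) ('wrist_torque', array([ 0.0047, -0.0105, -0.0107])) ('width', np.float64(0.0158))
```

>>> play_rows(rows=[[0.8,[0,0,0],[0,0,0.04]],[0.8,[0.1,-0.35,0],[0,0,0.04]],[0.8,[0.1,-0.35,0],[0,0,0.04]]])

```text
time: 21.22
tool_pos: [0.4963, 0.087, 0.053]
ee_rot: [3.141, -0.2, -2.825]
wrist_force: [0.2, 0.2, -1.1]
width: 0.016
```

```bash
python3 st.py
```

```text
('time', np.float64(21.2167)) ('joint_positions', array([ 0.0915,  0.2216,  1.5407, -0.0436,  1.5747, -1.7916])) ('tool_pos', array([0.4963, 0.087 , 0.053 ])) ('ee_rot', array([ 3.1408, -0.2001, -2.8252])) ('wrist_force', array([ 0.2404,  0.1648, -1.0959])) ('wrist_torque', array([ 0.0431, -0.1187, -0.0375])) ('width', np.float64(0.016))
```

>>> play_rows(rows=[[0.8,[0,0,-0.2],[0,0,0]],[0.8,[0,0,-0.35],[0,0,0]],[0.8,[0,0,-0.35],[0,0,0]]])

```text
time: 21.47
tool_pos: [0.4959, 0.0874, 0.0494]
ee_rot: [3.141, -0.201, -2.824]
wrist_force: [0.2, -0.3, -1.2]
width: 0.0158
```

```bash
python3 st.py
```

```text
('time', np.float64(21.4667)) ('joint_positions', array([ 0.0922,  0.2247,  1.5447, -0.0435,  1.5683, -1.7913])) ('tool_pos', array([0.4959, 0.0874, 0.0494])) ('ee_rot', array([ 3.1406, -0.2009, -2.8244])) ('wrist_force', array([ 0.1911, -0.3087, -1.2096])) ('wrist_torque', array([ 0.0739, -0.0695, -0.0102])) ('width', np.float64(0.0158))
```

>>> play_rows(rows=[[0.8,[0,0,-0.2],[0,0,0]],[0.8,[0,0,-0.35],[0,0,0]],[0.8,[0,0,-0.35],[0,0,0]]])

```text
time: 21.72
tool_pos: [0.496, 0.0873, 0.046]
ee_rot: [3.141, -0.201, -2.824]
wrist_force: [-0.3, 0.2, -1.7]
width: 0.0153
```

```bash
python3 st.py; python3 rg.py .317 | sed -n '2,6p;50,75p'
```

```text
('time', np.float64(21.7167)) ('joint_positions', array([ 0.0923,  0.2276,  1.5483, -0.0438,  1.5616, -1.7911])) ('tool_pos', array([0.496 , 0.0873, 0.046 ])) ('ee_rot', array([ 3.1409, -0.2007, -2.8242])) ('wrist_force', array([-0.279 ,  0.2119, -1.6618])) ('wrist_torque', array([ 0.1152, -0.05  ,  0.0032])) ('width', np.float64(0.0153))
blob [248, 281, 6, 5] 22
blob [233, 287, 17, 23] 110
0.0495 left [235.6, 301.6] top [259.8, 287.0]
0.054 left [235.3, 300.1] top [259.6, 285.4]
0.059 left [235.0, 298.4] top [259.4, 283.7]
284                         o ###### oo  ........oo......
285                        ooo#####  .o .................
286                        ooo      .....................
287                     # oooo   ........................
288                     # oooo ..........................
289                    ## oooo ..........................
290                    ## oooo...........................
291                   ### ooo ...........................
292                  #### oo ............................
293                  #### ...............................
294               oo ### ................................
295               oo ##  ................................
296               o ### . ...............................
297           o    ###  o ...............................
298         oooo ##### .o ...............................
299         oooo #####  oo........... ...................
300       . ooo #  ####  o........... ...................
301       .oooo #   #### o ..............................
302        oooo #    ####  ..............................
303        ooo  ###   #### ..........................  ..
304   .    ooo ####   ####  ......................... ...
```

```bash
sed -i 's/^A=.*/A=(.5896,.1187)/' sc.py; python3 sc.py; python3 - <<'E'
import numpy as np
for t in np.arange(.05,1.45,.05):
    f=.317; print(round(t,2),round(-9.48*(np.cos(f-t)-np.cos(f)),2),round(-9.48*(np.sin(f-t)-np.sin(f)),2),end=' | ')
E
```

```text
t 21.77 yaw -2.824 T [ 0.08 -0.09 -0.02] F [-0.5 -0.8 -1.8] [0.4961 0.0873 0.0462]
ticks [(12.8, 12.8, 16), (32.9, 32.9, 35), (71.4, 11.4, 83), (131.4, 11.4, 75), (203.0, 23.0, 17)]
pip 342.0 45.0
0.05 -0.14 0.45 | 0.1 -0.25 0.91 | 0.15 -0.34 1.38 | 0.2 -0.41 1.85 | 0.25 -0.45 2.32 | 0.3 -0.47 2.79 | 0.35 -0.47 3.27 | 0.4 -0.44 3.74 | 0.45 -0.39 4.21 | 0.5 -0.31 4.68 | 0.55 -0.22 5.14 | 0.6 -0.1 5.6 | 0.65 0.05 6.05 | 0.7 0.21 6.5 | 0.75 0.4 6.93 | 0.8 0.61 7.36 | 0.85 0.84 7.77 | 0.9 1.09 8.17 | 0.95 1.36 8.56 | 1.0 1.65 8.94 | 1.05 1.96 9.3 | 1.1 2.29 9.64 | 1.15 2.63 9.97 | 1.2 2.99 10.28 | 1.25 3.36 10.57 | 1.3 3.75 10.84 | 1.35 4.15 11.1 | 1.4 4.56 11.33 |
```

>>> play_rows(rows=[[0.8,[-0.14,0.45,-0.1],[0,0,-0.05]],[0.8,[-0.25,0.91,-0.1],[0,0,-0.1]],[0.8,[-0.25,0.91,-0.1],[0,0,-0.1]]])

```text
time: 22.07
tool_pos: [0.4935, 0.0964, 0.0455]
ee_rot: [3.141, -0.201, -2.925]
wrist_force: [-0.1, -1.2, -1.6]
width: 0.0158
```

```bash
python3 sc.py
```

```text
t 22.07 yaw -2.925 T [-0.09 -0.06 -0.05] F [-0.1 -1.2 -1.6] [0.4935 0.0964 0.0455]
ticks [(71.4, 11.4, 84), (131.3, 11.3, 61)]
pip 11.5 9.0
```

>>> play_rows(rows=[[0.8,[-0.09,0.47,0],[0,0,-0.05]],[0.8,[-0.09,0.47,0],[0,0,-0.05]]])

```text
time: 22.28
tool_pos: [0.4927, 0.1006, 0.0456]
ee_rot: [-3.141, -0.201, -2.974]
wrist_force: [-1.1, -0.7, -0.9]
width: 0.0155
```

```bash
python3 sc.py
```

```text
t 22.28 yaw -2.974 T [-0.19  0.03  0.12] F [-1.1 -0.7 -0.9] [0.4927 0.1006 0.0456]
ticks [(71.4, 11.4, 85), (131.6, 11.6, 24)]
pip 298.0 18.0
```

>>> play_rows(rows=[[0.8,[-0.07,0.47,0],[0,0,-0.05]],[0.8,[-0.07,0.47,0],[0,0,-0.05]]])

```text
time: 22.5
tool_pos: [0.4921, 0.1049, 0.0456]
ee_rot: [-3.14, -0.201, -3.023]
wrist_force: [-1.1, -3.3, -1.1]
width: 0.0159
```

```bash
python3 sc.py
```

```text
t 22.5 yaw -3.023 T [-0.51  0.08  0.27] F [-1.1 -3.3 -1.1] [0.4921 0.1049 0.0456]
ticks [(38.9, 38.9, 15), (71.0, 11.0, 65), (145.1, 25.1, 16), (281.9, 41.9, 15)]
pip 305.0 21.0
```

>>> play_rows(rows=[[0.8,[-0.04,0.47,0],[0,0,-0.05]],[0.8,[-0.04,0.47,0],[0,0,-0.05]]])

```text
time: 22.72
tool_pos: [0.4916, 0.1098, 0.0455]
ee_rot: [-3.141, -0.201, -3.073]
wrist_force: [-1.3, -3.2, -0.4]
width: 0.0157
```

```bash
python3 sc.py
```

```text
t 22.72 yaw -3.073 T [-0.59  0.18  0.4 ] F [-1.3 -3.2 -0.4] [0.4916 0.1098 0.0455]
ticks [(43.5, 43.5, 15), (68.5, 8.5, 24), (320.8, 20.8, 15)]
pip 305.5 28.0
```

>>> play_rows(rows=[[0.8,[-0.02,0.47,0],[0,0,-0.05]],[0.8,[-0.02,0.95,0],[0,0,-0.1]],[0.8,[0.01,1.42,0],[0,0,-0.15]],[0.8,[0.06,1.89,0],[0,0,-0.2]],[0.8,[0.14,2.36,0],[0,0,-0.25]],[0.8,[0.23,2.82,0],[0,0,-0.3]],[0.8,[0.35,3.28,0],[0,0,-0.35]],[0.8,[0.5,3.73,0],[0,0,-0.4]]])

```text
time: 23.43
tool_pos: [0.4961, 0.1474, 0.0454]
ee_rot: [-3.141, -0.201, 2.809]
wrist_force: [-2.4, -2.4, -0.8]
width: 0.0156
```

```bash
python3 sc.py; python3 rg.py 0 | tail -60 | sed -n '25,60p'
```

```text
t 23.43 yaw 2.809 T [-0.64  0.37  0.54] F [-2.4 -2.4 -0.8] [0.4961 0.1474 0.0454]
ticks [(72.9, 12.9, 15)]
pip 338.0 17.0
269                              ............            
270                              .   .......             
271                              .   ......              
272                                  ....                
273                                   ....               
274                              ..   ....               
275                            ....  .....               
276                          .............               
277                        ...............               
278                      .................               
279                   .....................              
280                 ......................               
281               ........................               
282             ...........................              
283           ................ooo..........              
284 .      .................ooooo..........              
285 ......................oooooo...........       
[... 409 characters left out ...]
.  .
293 ..........   ...................................     
294 ................................................ #   
295 ................... ............................ #   
296 ................     ...........................###  
297 ...............     ............................ ##  
298 ..............    ............................... ## 
299 .................................................    
300 ...................................................  
301 .................................................... 
302 ...........................oo .......................
303 .........................ooooo ......................
304 .......................  ooooo ....o ................
```

>>> play_rows(rows=[[0.8,[0.16,0.45,0],[0,0,-0.05]],[0.8,[0.35,0.88,0],[0,0,-0.1]],[0.8,[0.56,1.31,0],[0,0,-0.15]],[0.8,[0.79,1.72,0],[0,0,-0.2]],[0.8,[1.04,2.12,0],[0,0,-0.25]],[0.8,[1.31,2.51,0],[0,0,-0.3]],[0.8,[1.6,2.89,0],[0,0,-0.35]],[0.8,[1.91,3.25,0],[0,0,-0.4]]])

```text
time: 24.2
tool_pos: [0.5148, 0.1807, 0.0454]
ee_rot: [-3.141, -0.202, 2.41]
wrist_force: [-3.4, -1.3, -0.3]
width: 0.0159
```

```bash
python3 sc.py; python3 - <<'E'
from h import *
for n,A,(u0,u1,v0,v1) in (('top',(.5889,.1181),(225,290,185,245)),('scene',None,(215,300,270,330))):
    s=cam(n); im=np.array(s['pixels']).astype(int)
    if A: print(proj(s,(*A,.0345)), proj(s,(A[0]+.038,A[1],.0345)))
    for r in range(v0,v1): print(r,''.join('R' if p[0]-p[1]>60 and p[1]<90 and p[0]>110 else 'o' if p[0]-p[2]>45 else ('#' if p.sum()>560 else '+' if p.sum()>360 else ' ' if p.sum()>250 else '.') for p in im[r,u0:u1]))
E
```

```text
t 24.2 yaw 2.41 T [-0.27  0.61  0.56] F [-3.4 -1.3 -0.3] [0.5148 0.1807 0.0454]
ticks [(121.3, 1.3, 27)]
pip 30.0 20.0
[258.14859693 213.55277208] [260.04168435 194.73909838]
185 ..............+.................+++++++++++++++++++++++++++++++++
186 .............. .................+++++++++++++++++++++++++++++++++
187 ................................++            +++++++++++++++++++
188 ...............................  ....              ++++++++++++++
189 .............. ................ ........           ++++++++++++++
190 .............. ................+.. .....        +++++++++++++++++
191 ...............................+. ++   ++       +++++++++++++++++
192 ............................... . ++++++++++  + +++++++++++++++++
193 .............. ...................       +  +.+++++++++++++++++++
194 .............. ...............o........ ++.+++++.++++++++++++++++
195 .............................oo.. +    .+++   ++ .+++++++++++++++
196 ............................. ++++++++++++ ....+ .+++++++++++++++
197 ............. ...............+++++++++++++ ....++.+++++++++++++++
198 ...........
[... 7974 characters left out ...]
###+ ++++++        ..+##+ +++ . ++++++++++   ++++++++++++             
323   +################++++++++       ..+#+  +++ .+++++++++++  +++++++++++++             
324 +++################+++++++++      .. ##+++++ . ++++++++++  ++++++++++++              
325 ############++++###+++++++++++     . +#+++++  . ++++++++   ++++++++++++              
326 ############+++++++++++++++++++    . +++      . ++++++++  +++++++++++             .. 
327 ###########++++  +++     +++++++   . ++ ....... +++++++   ++++++++++              ...
328 #########+++++  +++++       ++++   .  ......... +++++++  ++++++++++                ..
329 ########+++++  ++++++       ++++   ............ +++++++  +++++++++                 ..
```

```bash
cat > tp.py <<'E'
from h import *
def pip():
    o=get_obs(); print('t',round(float(o['time']),2),'yaw',o['ee_rot'].round(3)[2],'F',o['wrist_force'].round(1),'T',o['wrist_torque'].round(2),o['tool_pos'].round(4))
    s=cam('top'); im=np.array(s['pixels']).astype(int)[185:245,225:295]
    m=(im[...,0]-im[...,1]>50)&(im[...,1]<.5*im[...,0])&(abs(im[...,1]-im[...,2])<35); v,u=np.nonzero(m); w=(im[...,0]-im[...,1])[m]
    for k in zip(u+225,v+185,w): pass
    uu,vv=(u*w).sum()/w.sum()+225,(v*w).sum()/w.sum()+185
    for A in ((.5889,.1181),(.5875,.1195)):
        p=ray(s,uu,vv,.035)[:2]-A; print('pip px',round(uu,1),round(vv,1),len(u),'r',np.hypot(*p).round(4),'deg',np.degrees(np.arctan2(p[1],p[0])).round(1))
if __name__=='__main__': pip()
E
python3 tp.py; python3 - <<'E'
from h import *
s=cam('top'); im=cv2.imread('pics/top.png')[...,::-1].astype(int)[185:245,225:295]
m=(im[...,0]-im[...,1]>50)&(im[...,1]<.5*im[...,0])&(abs(im[...,1]-im[...,2])<35); v,u=np.nonzero(m); w=(im[...,0]-im[...,1])[m]
uu,vv=(u*w).sum()/w.sum()+225,(v*w).sum()/w.sum()+185
for A in ((.5889,.1181),(.5875,.1195)):
    p=ray(s,uu,vv,.035)[:2]-A; print('initial',uu,vv,len(u),np.hypot(*p),np.degrees(np.arctan2(p[1],p[0])))
E
```

```text
t 24.35 yaw 2.413 F [-3.   0.9  0.2] T [0.11 0.5  0.45] [0.5152 0.1809 0.0455]
pip px 269.4 201.1 9 r 0.0329 deg -36.6
pip px 269.4 201.1 9 r 0.0349 deg -37.1
initial 252.698224852071 197.84023668639054 7 0.03348335673290337 24.05707617044075
initial 252.698224852071 197.84023668639054 7 0.034241011915349256 20.961453991327954
```

>>> play_rows(rows=[[0.8,[0.33,0.34,0],[0,0,-0.05]],[0.8,[0.67,0.67,0],[0,0,-0.1]],[0.8,[1.03,0.98,0],[0,0,-0.15]],[0.8,[1.03,0.98,0],[0,0,-0.15]]])

```text
time: 24.78
tool_pos: [0.5256, 0.1911, 0.0456]
ee_rot: [3.141, -0.202, 2.26]
wrist_force: [-3.4, 3.0, 0.8]
width: 0.0158
```

```bash
python3 tp.py; python3 - <<'E'
from h import *
from scipy.signal import find_peaks
s=cam('top'); g=np.array(s['pixels']).astype(np.float32).mean(-1); A=(.5889,.1181)
th=np.radians(np.arange(-180,180,1.)); rs=np.arange(.0300,.0350,.0005)
P=np.array([[proj(s,(A[0]+r*np.cos(t),A[1]+r*np.sin(t),.0345)) for t in th] for r in rs]).astype(np.float32)
m=cv2.remap(g,P[...,0],P[...,1],cv2.INTER_LINEAR).mean(0)
print(dict(zip(range(-150,0,3),m[30:180:3].astype(int))))
E
```

```text
t 24.78 yaw 2.26 F [-3.4  3.   0.8] T [0.34 0.68 0.54] [0.5256 0.1911 0.0456]
pip px 271.4 202.5 8 r 0.0335 deg -44.9
pip px 271.4 202.5 8 r 0.0355 deg -44.9
{-150: np.int64(92), -147: np.int64(92), -144: np.int64(94), -141: np.int64(93), -138: np.int64(92), -135: np.int64(91), -132: np.int64(91), -129: np.int64(91), -126: np.int64(89), -123: np.int64(91), -120: np.int64(118), -117: np.int64(132), -114: np.int64(126), -111: np.int64(120), -108: np.int64(86), -105: np.int64(71), -102: np.int64(121), -99: np.int64(120), -96: np.int64(118), -93: np.int64(120), -90: np.int64(117), -87: np.int64(104), -84: np.int64(89), -81: np.int64(88), -78: np.int64(96), -75: np.int64(106), -72: np.int64(117), -69: np.int64(128), -66: np.int64(137), -63: np.int64(142), -60: np.int64(145), -57: np.int64(144), -54: np.int64(143), -51: np.int64(119), -48: np.int64(85), -45: np.int64(75), -42: np.int64(96), -39: np.int64(134), -36: np.int64(146), -33: np.int64(144), -30: np.int64(143), -27: np.int64(142), -24: np.int64(141), -21: np.int64(136), -18: np.int64(138), -15: np.int64(137), -12: np.int64(141), -9: np.int64(143), -6: np.int64(142), -3: np.int64(140)}
```

>>> play_rows(rows=[[0.8,[0.18,0.15,0],[0,0,-0.025]],[0.8,[0.37,0.29,0],[0,0,-0.05]],[0.8,[0.37,0.29,0],[0,0,-0.05]],[0.8,[0.37,0.29,0],[0,0,-0.05]]])

```text
time: 25.22
tool_pos: [0.5293, 0.1939, 0.0457]
ee_rot: [3.141, -0.202, 2.211]
wrist_force: [-4.1, 4.4, 1.2]
width: 0.0154
```

```bash
cat > tt.py <<'E'
from h import *
s=cam('top'); g=np.array(s['pixels']).astype(np.float32).mean(-1); A=(.5889,.1181)
th=np.radians(np.arange(-180,180,1.)); rs=np.arange(.0300,.0350,.0005)
P=np.array([[proj(s,(A[0]+r*np.cos(t),A[1]+r*np.sin(t),.0345)) for t in th] for r in rs]).astype(np.float32)
m=cv2.remap(g,P[...,0],P[...,1],cv2.INTER_LINEAR).mean(0)
for a in (-108,-48):
    i=a+180; w=np.clip(np.minimum(m[i-9],m[i+9])-m[i-9:i+10],0,None); print('dip',(w*np.arange(a-9,a+10)).sum()/w.sum(),w.max())
E
python3 tp.py; python3 tt.py
```

```text
t 25.22 yaw 2.211 F [-4.1  4.4  1.2] T [0.57 0.81 0.53] [0.5293 0.1939 0.0457]
pip px 272.0 203.0 7 r 0.034 deg -47.5
pip px 272.0 203.0 7 r 0.036 deg -47.4
dip -108.55653136913394 46.674805
dip -47.86865547097456 69.40703
```

>>> play_rows(rows=[[0.8,[-0.22,-0.18,0],[0,0,0.03]],[0.8,[-0.44,-0.36,0],[0,0,0.06]],[0.8,[-0.66,-0.55,0],[0,0,0.09]],[0.8,[-0.8,-0.66,0],[0,0,0.11]],[0.8,[-0.8,-0.66,0],[0,0,0.11]]])

```text
time: 25.73
tool_pos: [0.5222, 0.187, 0.0456]
ee_rot: [3.139, -0.201, 2.32]
wrist_force: [-1.3, 5.1, -0.3]
width: 0.0161
```

```bash
python3 tp.py; python3 tt.py
```

```text
t 25.73 yaw 2.32 F [-1.3  5.1 -0.3] T [0.81 0.21 0.16] [0.5222 0.187  0.0456]
pip px 271.8 203.1 8 r 0.0335 deg -47.2
pip px 271.8 203.1 8 r 0.0355 deg -47.1
dip -108.65640407087393 47.483227
dip -47.71113140203282 75.18525
```

>>> play_rows(rows=[[0.8,[0,0,0.2],[0,0,0]],[0.8,[0,0,0.4],[0,0,0]],[0.8,[0,0,0.6],[0,0,0]],[0.8,[0,0,0.8],[0,0,0]]])

```text
time: 26.17
tool_pos: [0.522, 0.1865, 0.0537]
ee_rot: [3.141, -0.2, 2.319]
wrist_force: [-1.3, 4.9, -2.2]
width: 0.0156
```

```bash
python3 tp.py; python3 tt.py
```

```text
t 26.17 yaw 2.319 F [-1.3  4.9 -2.2] T [0.82 0.23 0.16] [0.522  0.1865 0.0537]
pip px 272.1 202.9 7 r 0.0341 deg -47.4
pip px 272.1 202.9 7 r 0.0361 deg -47.2
dip -108.36529059342487 41.69757
dip -47.12861656724119 61.59476
```

>>> play_rows(rows=[[0.8,[-0.03,0.1,0],[0,0,0]],[0.8,[-0.05,0.2,0.1],[0,0,0]],[0.8,[-0.05,0.2,0.4],[0,0,0]],[0.8,[-0.05,0.2,0.8],[0,0,0]],[0.8,[-0.05,0.2,1.2],[0,0,0]],[0.8,[-0.05,0.2,1.2],[0,0,0]]])

```text
time: 26.77
tool_pos: [0.5224, 0.1877, 0.0669]
ee_rot: [3.14, -0.198, 2.318]
wrist_force: [1.2, 0.9, -1.5]
width: 0.0156
```

```bash
python3 tp.py; python3 tt.py
```

```text
t 26.77 yaw 2.318 F [ 1.2  0.9 -1.5] T [-0.11 -0.13 -0.  ] [0.5224 0.1877 0.0669]
pip px 272.5 202.5 4 r 0.0352 deg -47.2
pip px 272.5 202.5 4 r 0.0372 deg -47.0
dip -108.02534614722201 45.219845
dip -47.79206250767 57.31354
```

>>> play_rows(rows=[[0.8,[0,0,1.5],[0,0,0]],[0.8,[0,0,3],[0,0,0]],[0.8,[0,0,5],[0,0,0]],[0.8,[0,0,7],[0,0,0]],[0.8,[0,0,7],[0,0,0]]])

```text
time: 27.28
tool_pos: [0.5238, 0.1886, 0.14]
ee_rot: [3.134, -0.195, 2.32]
wrist_force: [0.4, 1.7, -0.5]
width: 0.0157
```

>>> play_rows(rows=[[0.8,[-0.2,-2,0],[0,0,0.02]],[0.8,[-0.5,-5.5,0],[0,0,0.07]],[0.8,[-0.8,-9,0],[0,0,0.12]],[0.8,[-1.1,-12.5,0],[0,0,0.18]],[0.8,[-1.4,-16,0],[0,0,0.24]],[0.8,[-1.6,-19.5,0],[0,0,0.3]],[0.8,[-1.8,-23,0],[0,0,0.36]],[0.8,[-2,-26.5,0],[0,0,0.42]]])

```text
time: 27.95
tool_pos: [0.5005, -0.0784, 0.1342]
ee_rot: [-3.142, -0.201, 2.742]
wrist_force: [-0.2, 0.0, -1.3]
width: 0.0159
```

>>> play_rows(rows=[[0.8,[-0.1,-3,-1],[0,0,0.03]],[0.8,[-0.2,-6,-3],[0,0,0.06]],[0.8,[-0.2,-6.6,-6],[0,0,0.06]],[0.8,[-0.2,-6.6,-8],[0,0,0.06]],[0.8,[-0.2,-6.6,-9.5],[0,0,0.06]],[0.8,[-0.2,-6.6,-10.5],[0,0,0.06]],[0.8,[-0.2,-6.6,-10.5],[0,0,0.06]]])

```text
time: 28.53
tool_pos: [0.497, -0.1419, 0.027]
ee_rot: [3.141, -0.207, 2.799]
wrist_force: [-0.2, -0.2, -1.3]
width: 0.0156
```

```bash
python3 st.py; python3 tt.py; sed -i "s/sed//" rg.py; python3 - <<'E'
from h import *
s=cam('scene'); im=np.array(s['pixels']).astype(int)
for r in range(205,275): print(r,''.join('B' if p[2]-p[0]>40 else '#' if abs(p[0]-p[2])<10 and p.sum()>500 else '.' if p.sum()<250 else ' ' for p in im[r,325:405]))
E
```

```text
('time', np.float64(28.5333)) ('joint_positions', array([-0.3827,  0.2781,  1.5275, -0.0076,  1.5425, -1.6095])) ('tool_pos', array([ 0.497 , -0.1419,  0.027 ])) ('ee_rot', array([ 3.141 , -0.2066,  2.7987])) ('wrist_force', array([-0.2272, -0.1542, -1.3192])) ('wrist_torque', array([-0.0033, -0.0802,  0.0239])) ('width', np.float64(0.0156))
dip -108.38761892148902 65.10007
dip -47.554600874481984 72.49221
205      ...................................................     ..............     
206       .........  ........................................  .... ..........      
207        ........ ...... ..................................................      .
208    ..   ........................  .........  ..............  ..........       ..
209  .   ...  .....................    ........   ............     .....          ..
210       ..   .................... #   ......    ...........       ..           ...
211       ...   ....................      ..      ...........                   ....
212        ...   ..................   #           ...........                  .....
213       
[... 4478 characters left out ...]
.....           
266                                                              ......             
267                                                                                 
268                                                                                 
269                                                                                 
270                                                                                 
271                                                                                 
272                                                                                 
273                                       ..                                        
274
```

>>> play_rows(rows=[[0.8,[0,0,-0.8],[0,0,0]],[0.8,[0,0,-1.3],[0,0,0]],[0.8,[0,0,-1.6],[0,0,0]],[0.8,[0,0,-1.6],[0,0,0]]])

```text
time: 28.97
tool_pos: [0.499, -0.1424, 0.014]
ee_rot: [3.141, -0.201, 2.799]
wrist_force: [0.4, 0.4, -1.9]
width: 0.0156
```

```bash
python3 st.py
```

```text
('time', np.float64(28.9667)) ('joint_positions', array([-0.3822,  0.2906,  1.5389, -0.0076,  1.5129, -1.6092])) ('tool_pos', array([ 0.499 , -0.1424,  0.014 ])) ('ee_rot', array([ 3.1412, -0.2009,  2.7991])) ('wrist_force', array([ 0.4328,  0.4476, -1.9344])) ('wrist_torque', array([-0.0225, -0.0972,  0.0293])) ('width', np.float64(0.0156))
```

>>> play_rows(rows=[[0.8,[0,0,-0.15],[0,0,0]],[0.8,[0,0,-0.3],[0,0,0]],[0.8,[0,0,-0.3],[0,0,0]]])

```text
time: 29.22
tool_pos: [0.4993, -0.1426, 0.0114]
ee_rot: [3.141, -0.2, 2.799]
wrist_force: [-0.5, 0.2, -0.3]
width: 0.0156
```

```bash
python3 st.py
```

```text
('time', np.float64(29.2167)) ('joint_positions', array([-0.3824,  0.2933,  1.5409, -0.0075,  1.5074, -1.6092])) ('tool_pos', array([ 0.4993, -0.1426,  0.0114])) ('ee_rot', array([ 3.1412, -0.2001,  2.7989])) ('wrist_force', array([-0.4693,  0.217 , -0.2883])) ('wrist_torque', array([-0.0419, -0.0335, -0.0836])) ('width', np.float64(0.0156))
```

>>> play_rows(rows=[[0.8,[0,0,-0.15],[0,0,0]],[0.8,[0,0,-0.25],[0,0,0]],[1.8,[0,0,-0.25],[0,0,0]],[2.4,[0,0,-0.25],[0,0,0]],[4,[0,0,-0.25],[0,0,0]],[5,[0,0,-0.25],[0,0,0]],[5,[0,0,-0.25],[0,0,0]],[5,[0,0,-0.25],[0,0,0]]])

```text
time: 29.88
tool_pos: [0.4993, -0.1427, 0.009]
ee_rot: [3.141, -0.2, 2.799]
wrist_force: [-0.2, 0.3, 0.4]
width: 0.047
```

>>> play_rows(rows=[[5,[0,0,1],[0,0,0]],[5,[0,0,3],[0,0,0]],[5,[-0.5,0,6],[0,0,0]],[5,[-2,0,10],[0,0,0]],[5,[-4,0,13],[0,0,0]],[5,[-7,0,16],[0,0,0]],[5,[-10,0,18],[0,0,0]],[5,[-10,0,18],[0,0,0]]])

```text
time: 30.55
tool_pos: [0.3983, -0.1436, 0.1959]
ee_rot: [-3.14, -0.19, 2.797]
wrist_force: [0.7, -0.2, 0.8]
width: 0.0498
```

```bash
python3 st.py; python3 wr.py; python3 sc.py; python3 tt.py; python3 tp.py; python3 - <<'E'
from h import *
for c in ('top','scene'):
    s=cam(c)
    for l,z in [('sprinkle_tub',.035),('yellow_tub',.035),('timer',.03),('cutter',.011),('wrench',.006)]:
        for r in silhouettes(c,l)[:1]:
            v,u=r['point']; print(c,l,round(r['confidence'],2),np.round(ray(s,u,v,z),3),r['mask'].sum())
im=np.array(cam('scene')['pixels']).astype(int)
for r in range(205,272,2): print(r,''.join('B' if p[2]-p[0]>40 else '#' if abs(p[0]-p[2])<10 and p.sum()>450 else '.' if p.sum()<250 else ' ' for p in im[r,325:405]))
E
```

```text
('time', np.float64(30.55)) ('joint_positions', array([-0.4603, -0.0443,  1.5361, -0.0246,  1.8383, -1.6908])) ('tool_pos', array([ 0.3983, -0.1436,  0.1959])) ('ee_rot', array([-3.1396, -0.19  ,  2.7969])) ('wrist_force', array([ 0.7014, -0.21  ,  0.8294])) ('wrist_torque', array([ 0.0045, -0.0819,  0.0001])) ('width', np.float64(0.0498))
top 82 ctr [ 0.5172 -0.1475  0.018 ] len 0.0257 yaw -0.331 [ 0.505 -0.143  0.018] [ 0.529 -0.152  0.018]
scene 226 ctr [ 0.493  -0.1398  0.012 ] len 0.0853 yaw -0.343 [ 0.454 -0.126  0.012] [ 0.534 -0.154  0.012]
wrist 757 ctr [ 0.479  -0.1357  0.018 ] len 0.0591 yaw -0.339 [ 0.451 -0.126  0.018] [ 0.507 -0.146  0.018]
t 30.7 yaw 2.799 T [-0.05 -0.06 -0.08] F [0.3 0.6 0.1] [ 0.3996 -0.1427  0.1893]
ticks [(13.0, 13.0, 63), (72.9, 12.9, 72), (132.1, 12.1, 87), (192.5, 12.5, 76), (253.2, 13.2, 65)]
pip 337.5 38.0
dip -108.41045214075885 63.64498
dip -47.61094515788374 70.50503
t 30.8 yaw 2.799 F [ 0.3 -0.  -0.2] T [-0.03 -0.07 -0.02] [ 0.3994 -0.1424  0.1877]
pip px 271.4 203.4 10 r 0.0324 deg -47.3
pip px 271.4 203.4 10 r 0.0344 deg -47.2
top sprink
[... 2605 characters left out ...]
   ....BBBBBBBBB                   .
257                                                 ....BBBBBBBBB                   
259                                                   ....BBBBBBBBB                 
261                                                     ....BBBBBBBBB               
263                                             .         ...BBBBBBBBBB             
265                                                         ....BBBBBBBB            
267                                                          ....BBBBB..            
269                                                            .........            
271                                                              ...
```

```bash
python3 -c "
from bench import *
print(close_job())"
```

```text
the job is handed in; nothing more can be done
None
```

I did the job in the order asked and handed it in at about 31 s of the 72 s allowed.

- **Finger-tight:** I turned the nut about 70° clockwise with the fingers. The washer started to follow partway and moved about 12°. The torque then rose from about 0.16 to 0.39 N m, which I took as the stop.
- **Fitting the wrench:** The first fit failed. My estimate of the nut's axis was about 4 mm off, so the ring rode on top of the hexagon and the wrench tilted in the jaws. I turned it about 20° like that; the washer read unmoved and the wrist force stayed near zero. I lifted off, levelled the wrench by tilting the hand and corrected the position. It then seated fully.
- **One more flat:** I turned the nut with the wrench until the washer had moved about a sixth of a turn. Final checks gave 59° to 59.5°, so about 1° short of 60°. The two cameras agree to within about a degree. The washer did not shift when I lifted the wrench off.
- **Wrench laid down:** It is released and flat close to where it first lay, with its full handle length visible. It was the only loose thing I moved on purpose. The tubs, timer and cutter measure where they were at the start, within about 5 mm. One low-confidence "wrench" report in the scene camera was the cutter.
- **Forces:** During lifting I saw about 5 N of side force at the wrist, which I relieved. The highest wrist force I read was about 7 N, while gripping the collar.

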